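# Stow the glaze pail in the one empty cell of the lidded crate

### The job

Three cells of the lidded plywood crate hold a jar and one is empty: press the spring knobs on the lids to feel which cell is empty (its knob sinks right down), then take off that lid only and lay it flat on the table. Then raise the folded bail of the small pail upright while the pail stands, lift the pail by the bail, and lower it, without dropping or tipping it, to stand upright on the floor of the empty cell. Leave the other lids in place and everything else where it is.

Things in the scene. Friction and masses are not known exactly. Their poses are not given: they have to be found in the camera images.
- crate: Fixed plywood crate, 228 x 228 mm, 98 mm high, open at the top with four square cells (2 x 2, 96 mm wide inside, 108 mm apart, walls 12 mm, floor 10 mm thick). Origin: centre of its underside; x and y along its sides, z up. Each cell has its own wooden lid; three hide a jar, one cell, not always the same, is empty.
- cell_a (a point): Centre of the inner floor of cell a (the -x -y corner of the crate, in the crate's axes), 88 mm below the crate's top edge.
- cell_b (a point): Centre of the inner floor of cell b (the -x +y corner of the crate, in the crate's axes), 88 mm below the crate's top edge.
- cell_c (a point): Centre of the inner floor of cell c (the +x -y corner of the crate, in the crate's axes), 88 mm below the crate's top edge.
- cell_d (a point): Centre of the inner floor of cell d (the +x +y corner of the crate, in the crate's axes), 88 mm below the crate's top edge.
- lid_a: Loose square wooden lid of cell a, 0.3 kg with its knob: plate 104 x 104 x 6 mm with a 92 x 92 x 10 mm spigot below that drops into the cell. Origin: centre of the spigot's underside, z up; in place it lies 10 mm below the crate's top edge. On a table it stands on the spigot, origin at the table's height.
- knob_a (a joint): Travel of lid a's central round wooden knob (30 mm across, 20 mm tall, on a steel stem; at rest its top is 58 mm above the lid's origin; the lid can be lifted by it), m: 0 at rest, held up by a spring, 0.016 right down. Over an empty cell it sinks the full 16 mm against a light spring (1 to 3 N); over a jar it stops hard after 4 mm.
- lid_b: Loose square wooden lid of cell b, 0.3 kg with its knob: plate 104 x 104 x 6 mm with a 92 x 92 x 10 mm spigot below that drops into the cell. Origin: centre of the spigot's underside, z up; in place it lies 10 mm below the crate's top edge. On a table it stands on the spigot, origin at the table's height.
- knob_b (a joint): Travel of lid b's central round wooden knob (30 mm across, 20 mm tall, on a steel stem; at rest its top is 58 mm above the lid's origin; the lid can be lifted by it), m: 0 at rest, held up by a spring, 0.016 right down. Over an empty cell it sinks the full 16 mm against a light spring (1 to 3 N); over a jar it stops hard after 4 mm.
- lid_c: Loose square wooden lid of cell c, 0.3 kg with its knob: plate 104 x 104 x 6 mm with a 92 x 92 x 10 mm spigot below that drops into the cell. Origin: centre of the spigot's underside, z up; in place it lies 10 mm below the crate's top edge. On a table it stands on the spigot, origin at the table's height.
- knob_c (a joint): Travel of lid c's central round wooden knob (30 mm across, 20 mm tall, on a steel stem; at rest its top is 58 mm above the lid's origin; the lid can be lifted by it), m: 0 at rest, held up by a spring, 0.016 right down. Over an empty cell it sinks the full 16 mm against a light spring (1 to 3 N); over a jar it stops hard after 4 mm.
- lid_d: Loose square wooden lid of cell d, 0.3 kg with its knob: plate 104 x 104 x 6 mm with a 92 x 92 x 10 mm spigot below that drops into the cell. Origin: centre of the spigot's underside, z up; in place it lies 10 mm below the crate's top edge. On a table it stands on the spigot, origin at the table's height.
- knob_d (a joint): Travel of lid d's central round wooden knob (30 mm across, 20 mm tall, on a steel stem; at rest its top is 58 mm above the lid's origin; the lid can be lifted by it), m: 0 at rest, held up by a spring, 0.016 right down. Over an empty cell it sinks the full 16 mm against a light spring (1 to 3 N); over a jar it stops hard after 4 mm.
- pail: Loose, empty round steel pail, 68 mm across the rim (62 at the foot), 76 mm high, 0.3 to 0.55 kg, standing on the table. Origin: centre of its underside, z up. Its wire bail pivots on two ears 66 mm above the origin, on the pail's y axis (84 mm over the wire at the ears).
- bail_grip (a point): Middle of the straight crossbar of the bail, 80 mm from the pivot axis; the crossbar is round steel wire 6 mm thick, about 48 mm long, parallel to the pail's y axis. Folded down it sticks out level from the pail's side, towards the pail's -x; raised upright it stands 146 mm above the pail's underside.
- bail (a joint): Angle of the bail, rad: 0 folded down (level, to the pail's -x), 1.57 upright over the pail's centre, 2.2 at the far stop. Slightly stiff: it stays where it is left.
- vase_near: White ceramic vase, 104 mm across, 125 mm high; loose bystander. Origin: centre of its underside.
- vase_far: White ceramic vase, 104 mm across, 125 mm high; loose bystander. Origin: centre of its underside.
- squeeze_1: Grey squeeze bottle for glaze, 57 mm across, 112 mm high with its nozzle; loose bystander. Origin: centre of its underside.
- squeeze_2: Reddish squeeze bottle for glaze, 57 mm across, 112 mm high with its nozzle; loose bystander. Origin: centre of its underside.
- bat: Plaster slab, 110 x 90 x 20 mm, lying flat; loose bystander. Origin: centre of its underside.
- brush: Brush, 170 mm long, lying flat; loose bystander. Origin: on its length, at its underside.
Mind the look-alikes: they are no part of the job. Leave any blue or yellow look-alike of the lid_d alone.

How it is judged:
By the outcome, as a careful person would: the job done as asked, in the order asked, and still so for the second after the job is handed in, with the robot touching nothing.
It also fails if it takes over 72 s, if anything falls off the work surface, if the arm or the gripper's body presses on something with over 40 N, if the wrist force passes 120 N, or if a joint passes its speed limit or range.

### The arm

A 6-joint arm with a two-finger parallel gripper is mounted at the origin on the work surface. World frame = base frame: x ahead of the robot, y to its left, z up, the work surface at z = 0. Lengths are in m, angles in degrees, forces in N, time in s.
With the tool pointing down it reaches from about 0.35 to 0.875 m from the base axis. Payload 4.2 kg.
Tool frame: the origin (TCP) lies on the centre line of the jaws, within the pads' length; the fingertips stand 25 mm ahead of it and the grasp point (between the pads) lies 6 mm ahead of it (finger_overhang is the distance from the TCP to the fingertips, in m); z points along the fingers, y is the line along which they close (so a half turn about z gives the same grasp; the last joint's range is limited). The gripper opens to 87 mm and grips with 3 to 60 N. Pads are 19 mm wide; open, the fingers measure 117 mm over their backs; the gripper's body (75 mm by 190 mm) begins 51 mm behind the grasp point.
Start: joints at [87.812, 22.042, 0.453, 0, -68.411, -14.817], TCP at [0.183, 0.598, 0.215] pointing down, gripper open.
Joint ranges: [-179.83, 179.83], [-69.29, 118.12], [-61.27, 80.66], [-181.25, 117.63], [-171.15, -9.14], [-177.46, 177.46]. Speed limits (degrees/s): [159.86, 159.86, 180, 180, 180, 180].

### API

Orientations are given as a 3x3 rotation matrix whose columns are the frame's x, y, z axes.
In Python, from station import sense, capture, finish_job, spot_in, tip_of, finger_overhang gives the robot as it stands. The module is installed in compiled form; this text tells all that it offers.
- The arm moves only by the tool servo_tool, never from a script. Its arguments are lists of equal length, an entry for each row: "slide": the shift along the tool's x, y, z in m, a list of three; "spin": the turn about the tool's z in degrees; "grip": the closure, from 0 (fully open) to 1 (shut). A call has exactly 5 rows; each row is the pose to reach, as a shift and turn from the pose commanded when the call began, along the tool's axes at that moment; what a row does not reach only later rows make up. A row lasts 1/12 s, in which the tool goes at most 41.7 mm and 7.16 degrees, less where a joint would pass 70% of its speed; a pose out of reach is approached as far as the arm can. A call with a gripper value outside its range is refused whole. The fingers move at their own pace and stop on an object; the grip force is fixed at half the most. Time passes only in rows, so rows that repeat a pose let the fingers close, or fill a call up. It gives the time, the measured TCP pose, the force, the opening and the grip force at its end, in the units of the state.
- sense(): the state, without advancing time (a new reading comes with each control period).
- capture(name): name is "scene" or "top"; returns a dict with "pixels" (400x640x3 uint8, blue, green, red), "depth" (400x640 float32, m along the optical axis (not along the pixel's ray), 0 where there is no reading), "fx", "fy", "cx", "cy" (pixels), "k1" (the pictures are not rectified: a ray, as slopes to the right and down, at radius r is drawn at 1 + k1 r^2 times it, then the intrinsics apply), "R" (3x3) and "t" (3): a world point X has camera coordinates R X + t. Camera axes: x right, y down, z forward; pixel columns grow to the right and rows downward; lengths in m; the calibration is good to about 2 mm. A picture is of the moment at which its call begins.
- finish_job(): hands the job in; it is judged then, once.
Trained networks look in the newest picture that a camera, given by its name, has taken for a name from the list of things; names that differ only in an ending like _2 or _b are one class to them, and where a whole thing is asked for, a point or a joint stands for the part that bears it (a point fixed in the world has none). Each returns a list of dicts, best first, with "conf" (0 to 1); they miss things now and then, are a little off and sometimes report something else, mostly with a low value. They report only what shows in the picture. A call takes as long as a camera call. They do not tell look-alikes from the thing itself.
- spot_in(thing, camera): "point" ([x, y, z] in m, in world coordinates, good to about 4 mm: the middle of the surface that is visible of it).
- tip_of(thing, camera): "point" ([x, y, z] in m, in world coordinates, good to about 4 mm: a listed point, or the origin of a listed thing).
The state is a dict: "time_s": time; "joints": joint angles; "joint_velocities": joint speeds; "effort": joint torques, N m; "tcp_pos": TCP position; "ee_rot": TCP orientation; "wrist_force": force on the tool from outside, world axes, zero at the start; "moment": the same for the moment, N m; "gripper_width": opening from 0.0 (shut) to 1.0 (fully open); "gripper_force": force on a finger pad.
Only numpy, scipy, OpenCV 4.12 (cv2) and the standard library are available. Lean on these libraries where they do the work, as an engineer would, in place of code of your own. Each camera call takes 0.05 s, during which the arm holds its last target. There are 200 camera calls.

## Working session

There is one attempt and no reset: what is moved stays moved. The work goes in short steps, Python scripts to look and compute and a tool call to move; the robot and the scene stay as the last step left them, time stands still between calls to the robot, and variables do not carry over. Pictures are saved under pics/ and viewed, at most 10 in all, crops included, and the job is handed in when it is done.

Besides the shell and the picture viewer there is one more tool, called after ">>>" in YAML: its name, and indented under it one key for each argument. servo_tool: Moves the arm, as the interface text tells. Its arguments: {"type":"object","properties":{"slide":{"type":"array"},"spin":{"type":"array"},"grip":{"type":"array"}},"required":["slide","spin","grip"]}

```bash
mkdir -p pics
cat > h.py <<'E'
import numpy as np, cv2
from station import *
def px(c,X):
    p=c["R"]@np.asarray(X)+c["t"]; s=p[:2]/p[2]; s=s*(1+c["k1"]*(s@s)); return np.array([c["fx"]*s[0]+c["cx"],c["fy"]*s[1]+c["cy"]])
def cloud(c):
    h,w=c["depth"].shape; v,u=np.mgrid[:h,:w]
    K=np.array([[c["fx"],0,c["cx"]],[0,c["fy"],c["cy"]],[0,0,1.]])
    s=cv2.undistortPoints(np.stack([u,v],-1).reshape(-1,1,2).astype(float),K,np.array([c["k1"],0,0,0.])).reshape(h,w,2)
    d=c["depth"][...,None]; P=np.concatenate([s*d,d],-1)
    return (P-c["t"].reshape(3))@c["R"]
E
python3 - <<'E'
from h import *
s=sense(); print(s["time_s"],s["tcp_pos"],np.round(s["ee_rot"],3).tolist(),s["wrist_force"],finger_overhang)
for n in("top","scene"):
    c=capture(n); cv2.imwrite(f"pics/{n}0.png",c["pixels"]); np.savez(f"{n}0.npz",**c)
    print(n,c["R"].round(2).tolist(),c["t"])
    for t in("crate","lid_a","pail","bail_grip","vase_near","squeeze_1","bat","brush","cell_a","knob_a"):
        for f in(tip_of,spot_in):
            try:
                for r in f(t,n)[:8]: print(t,f.__name__,np.round(r["point"],3),round(r["conf"],2),px(c,r["point"]).round())
            except Exception as e: print(t,f.__name__,e)
E
```

```text
0.0 [0.18258989 0.59707195 0.21412448] [[0.956, -0.293, -0.001], [-0.293, -0.956, -0.002], [0.0, 0.002, -1.0]] [-0.45953382 -0.30005583  0.25298557] 0.025
top [[-0.01, -1.0, 0.0], [-0.99, 0.01, -0.15], [0.15, -0.0, -0.99]] [-0.02413289  0.56017137  1.71981262]
crate call [ 0.574  0.216 -0.003] 0.75 [263. 207.]
crate call [ 0.545 -0.226 -0.002] 0.29 [389. 215.]
crate call [0.542 0.188 0.094] 0.55 [267. 212.]
crate call [ 0.65  -0.148  0.064] 0.54 [367. 181.]
crate call [ 0.373 -0.449  0.066] 0.3 [458. 262.]
lid_a call [0.517 0.27  0.093] 0.96 [242. 220.]
lid_a call [0.52  0.157 0.09 ] 0.89 [276. 219.]
lid_a call [0.384 0.417 0.001] 0.88 [205. 261.]
lid_a call [0.626 0.267 0.083] 0.78 [244. 188.]
lid_a call [0.333 0.21  0.002] 0.78 [263. 276.]
lid_a call [0.635 0.162 0.086] 0.76 [275. 185.]
lid_a call [0.627 0.161 0.103] 0.86 [275. 186.]
lid_a call [0.512 0.265 0.109] 0.72 [243. 221.]
lid_a call [0.518 0.157 0.108] 0.69 [276. 219.]
lid_a call [0.621 0.265 0.101] 0.65 [244. 189.]
lid_a call [0.624 0.268 0.144] 0.59 [241. 185.]
lid_a call [0.331 0.212 0.02 ] 0.58 [262. 277.]
lid_a call [
[... 3091 characters left out ...]
[273. 166.]
bat call [0.658 0.113 0.068] 0.67 [380. 193.]
bat call [ 0.389 -0.457  0.06 ] 0.16 [149. 221.]
brush call [ 0.59  -0.458  0.   ] 0.65 [185. 290.]
brush call [ 0.617 -0.46   0.017] 0.76 [188. 296.]
cell_a call [0.625 0.159 0.006] 0.74 [383. 189.]
cell_a call [0.516 0.161 0.01 ] 0.6 [362. 162.]
cell_a call [0.656 0.116 0.067] 0.56 [380. 192.]
knob_a call it knows: bail_grip, bat, brush, cell, crate, lid, pail, squeeze, vase_far, vase_near
knob_a call [0.52  0.259 0.147] 0.64 [394. 120.]
knob_a call [0.628 0.266 0.144] 0.53 [420. 144.]
knob_a call [0.634 0.156 0.148] 0.52 [391. 163.]
knob_a call [0.39  0.412 0.058] 0.49 [403.  92.]
knob_a call [ 0.734 -0.344  0.093] 0.34 [247. 299.]
```

View pics/top0.png

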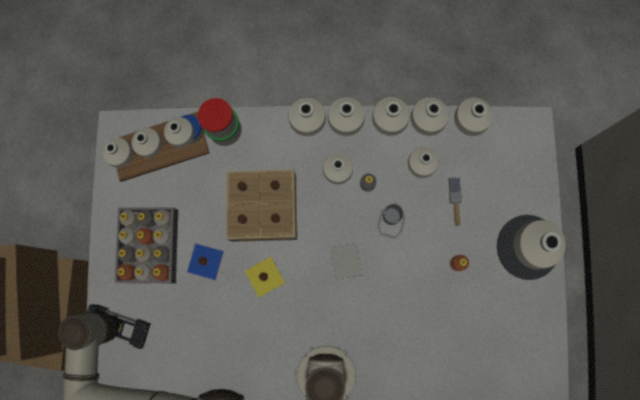

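View pics/scene0.png

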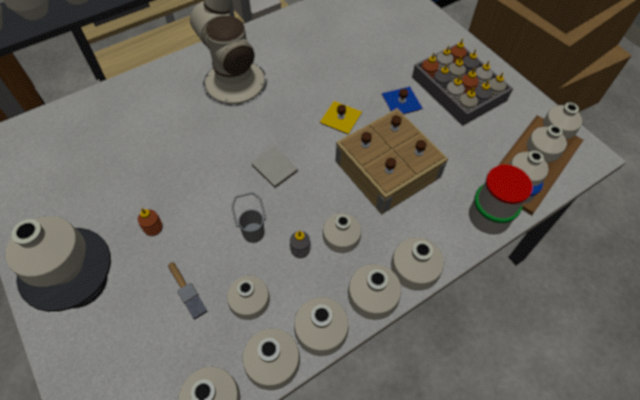

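Crate: wooden lids with knobs at top-view pixels (242,186), (275,184), (242,219) and (276,217). The blue lid (205,261) and yellow lid (263,277) lie on the table and are look-alikes, so I leave them. The only pail with a bail is at (391,216), bail towards the robot (387,235). I'll refine the positions and confirm in one crop.

Run:
```python
from h import *
for n in("top","scene"):
    c=dict(np.load(f"{n}0.npz")); P=cloud(c); g=c["pixels"]
    print(n)
    for k in [(.517,.268),(.518,.158),(.63,.162),(.625,.267)]:
        m=(np.hypot(P[...,0]-k[0],P[...,1]-k[1])<.03)&(P[...,2]>.132)&(P[...,2]<.165)
        q=P[m]; print("knob",len(q),q.mean(0).round(4),((q.min(0)+q.max(0))/2).round(4),np.median(q[:,2]).round(4))
    m=(abs(P[...,0]-.57)<.16)&(abs(P[...,1]-.214)<.15)&(P[...,2]>.09)&(P[...,2]<.12); q=P[m][:,:2].astype(np.float32)
    print("crate top",cv2.minAreaRect(q))
    m=(np.hypot(P[...,0]-.52,P[...,1]+.22)<.11)&(P[...,2]>.045)&(P[...,2]<.1); q=P[m]
    w=q[np.hypot(q[:,0]-.542,q[:,1]+.231)>.048]; print("bail pts",w.round(3).tolist()[:60])
    r=q[(np.hypot(q[:,0]-.542,q[:,1]+.231)<.045)&(q[:,2]>.066)]; print("rim",len(r),cv2.minEnclosingCircle(r[:,:2].astype(np.float32)))
t=dict(np.load("top0.npz"))["pixels"]; s=dict(np.load("scene0.npz"))["pixels"]
cv2.imwrite("pics/crop.png",np.vstack([cv2.resize(t[160:300,190:420],None,fx=3.4,fy=2.1,interpolation=3)[:, :782],cv2.resize(s[90:260,190:450],(782,300),interpolation=3)]))
```

```text
top
knob 74 [0.5152 0.2644 0.1451] [0.5157 0.2652 0.1433] 0.1456
knob 69 [0.5179 0.1558 0.1452] [0.518  0.1558 0.1431] 0.1454
knob 72 [0.6255 0.1584 0.1448] [0.6259 0.1587 0.144 ] 0.1451
knob 73 [0.6236 0.267  0.1452] [0.6239 0.267  0.1449] 0.1448
crate top ((0.5717663168907166, 0.21165654063224792), (0.23124229907989502, 0.22944951057434082), 1.2365162372589111)
bail pts [[0.522, -0.187, 0.077], [0.519, -0.184, 0.073], [0.519, -0.187, 0.076], [0.515, -0.183, 0.081], [0.515, -0.187, 0.078], [0.513, -0.184, 0.071], [0.512, -0.187, 0.08], [0.509, -0.18, 0.077], [0.509, -0.184, 0.073], [0.509, -0.268, 0.072], [0.505, -0.18, 0.081], [0.505, -0.184, 0.077], [0.504, -0.264, 0.079], [0.502, -0.18, 0.076], [0.502, -0.183, 0.078], [0.501, -0.261, 0.076], [0.502, -0.264, 0.075], [0.498, -0.18, 0.083], [0.499, -0.184, 0.073], [0.497, -0.26, 0.081], [0.498, -0.264, 0.072], [0.495, -0.18, 0.079], [0.494, -0.182, 0.086], [0.495, -0.261, 0.075], [0.495, -0.264, 0.071], [0.493, -0.18, 0.071], [0.492, -0.183, 0.08], [0.492, -0.257, 0.072], [0.491, -0.26, 0.078], [0.488, -0.183, 0.081], [0.489, -0.187
[... 1938 characters left out ...]
01, 0.079], [0.482, -0.185, 0.08], [0.482, -0.182, 0.077], [0.486, -0.181, 0.081], [0.46, -0.231, 0.085], [0.459, -0.228, 0.081], [0.459, -0.225, 0.079], [0.459, -0.222, 0.076], [0.464, -0.221, 0.083], [0.465, -0.219, 0.081], [0.467, -0.216, 0.081], [0.466, -0.214, 0.079], [0.465, -0.21, 0.074], [0.488, -0.185, 0.082], [0.49, -0.183, 0.083], [0.488, -0.179, 0.078], [0.462, -0.235, 0.086], [0.463, -0.232, 0.085], [0.462, -0.227, 0.079], [0.462, -0.224, 0.077], [0.49, -0.183, 0.079], [0.492, -0.181, 0.079], [0.493, -0.179, 0.079], [0.46, -0.235, 0.078], [0.464, -0.233, 0.082], [0.494, -0.182, 0.078], [0.496, -0.181, 0.08]]
rim 184 ((0.53542160987854, -0.22893361747264862), 0.04223105311393738)
```

View pics/crop.png

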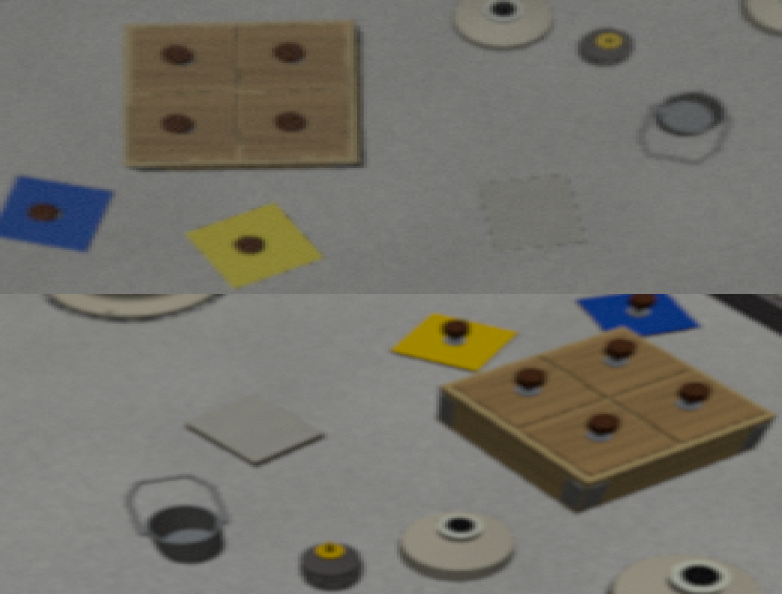

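The crop shows four bare-wood lids on the crate; the blue and yellow lids lie apart on the table. It also shows the single pail with its bail out towards the robot. Now moving to the first knob.

>>> servo_tool:
  slide:
    - [0.036,0.019,0]
    - [0.072,0.038,0]
    - [0.108,0.057,0]
    - [0.144,0.076,0]
    - [0.18,0.095,0]
  spin: [-4,-8,-12,-16,-18.3]
  grip: [1,1,1,1,1]

```text
time_s: 2.42
tcp_pos: [0.3281, 0.4528, 0.2155]
ee_rot: [[1.0, 0.026, 0.0], [0.026, -1.0, 0.0], [0.0, -0.0, -1.0]]
wrist_force: [0.5, 0.4, -0.7]
gripper_width: 0.709
gripper_force: 0.0
```

>>> servo_tool:
  slide:
    - [0.037,0.038,0]
    - [0.074,0.077,0]
    - [0.111,0.116,0]
    - [0.148,0.154,0]
    - [0.1856,0.1926,0]
  spin: [0,0,0,0,0]
  grip: [1,1,1,1,1]

```text
time_s: 2.83
tcp_pos: [0.476, 0.3057, 0.2156]
ee_rot: [[1.0, 0.023, 0.0], [0.023, -1.0, 0.0], [0.0, -0.0, -1.0]]
wrist_force: [0.5, 0.5, 0.2]
gripper_width: 0.319
gripper_force: 0.0
```

```bash
cat > st.py <<'E'
from h import *
import sys
s=sense(); R=np.array(s["ee_rot"]); p=np.array(s["tcp_pos"])
print(round(s["time_s"],2),p.round(4),R.round(3).tolist(),"F",np.round(s["wrist_force"],1),s["gripper_width"])
if len(sys.argv)>3:
    print("slide",(R.T@(np.array(list(map(float,sys.argv[1:4])))-p)).round(4))
E
python3 st.py 0.517 0.265 0.172
```

```text
2.83 [0.476  0.3057 0.2156] [[1.0, 0.023, 0.0], [0.023, -1.0, 0.0], [0.0, -0.0, -1.0]] F [0.5 0.5 0.2] 0.31940756152270333
slide [0.04   0.0416 0.0436]
```

>>> servo_tool:
  slide:
    - [0.02,0.021,0.0]
    - [0.04,0.0415,0.015]
    - [0.04,0.0415,0.03]
    - [0.04,0.0415,0.035]
    - [0.04,0.0415,0.035]
  spin: [0,0,0,0,0]
  grip: [1,1,1,1,1]

```text
time_s: 3.25
tcp_pos: [0.5151, 0.2659, 0.1786]
ee_rot: [[1.0, 0.022, -0.003], [0.022, -1.0, -0.002], [-0.003, 0.002, -1.0]]
wrist_force: [-0.6, -1.5, -0.4]
gripper_width: 0.021
gripper_force: 0.0
```

```bash
python3 st.py 0.517 0.265 0.171
```

```text
3.25 [0.5151 0.2659 0.1786] [[1.0, 0.022, -0.003], [0.022, -1.0, -0.002], [-0.003, 0.002, -1.0]] F [-0.6 -1.5 -0.4] 0.02127421577981518
slide [0.0019 0.0009 0.0076]
```

>>> servo_tool:
  slide:
    - [0.001,0.001,0.005]
    - [0.001,0.001,0.009]
    - [0.001,0.001,0.012]
    - [0.001,0.001,0.014]
    - [0.001,0.001,0.014]
  spin: [0,0,0,0,0]
  grip: [1,1,1,1,1]

```text
time_s: 3.67
tcp_pos: [0.5164, 0.2661, 0.166]
ee_rot: [[1.0, 0.023, -0.0], [0.023, -1.0, -0.0], [-0.0, 0.0, -1.0]]
wrist_force: [0.2, -1.0, 0.0]
gripper_width: 0.006
gripper_force: 0.0
```

>>> servo_tool:
  slide:
    - [0,0,0.002]
    - [0,0,0.004]
    - [0,0,0.004]
    - [0,0,0.004]
    - [0,0,0.004]
  spin: [0,0,0,0,0]
  grip: [1,1,1,1,1]

```text
time_s: 4.08
tcp_pos: [0.5169, 0.2658, 0.1623]
ee_rot: [[1.0, 0.023, 0.0], [0.023, -1.0, 0.0], [0.0, -0.0, -1.0]]
wrist_force: [0.4, -0.8, 0.6]
gripper_width: 0.008
gripper_force: 0.0
```

>>> servo_tool:
  slide:
    - [0,0,0.002]
    - [0,0,0.004]
    - [0,0,0.004]
    - [0,0,0.004]
    - [0,0,0.004]
  spin: [0,0,0,0,0]
  grip: [1,1,1,1,1]

```text
time_s: 4.5
tcp_pos: [0.5169, 0.2658, 0.1582]
ee_rot: [[1.0, 0.023, -0.0], [0.023, -1.0, -0.0], [-0.0, 0.0, -1.0]]
wrist_force: [1.3, 0.6, -0.4]
gripper_width: 0.006
gripper_force: 0.0
```

Run:
```python
from h import *
c=capture("scene"); print([px(c,(.517,.265,z)).round() for z in(.146,.104)])
cv2.imwrite("pics/p1.png",cv2.resize(c["pixels"][80:220,310:470],None,fx=4,fy=4,interpolation=3)); np.savez("p1.npz",**c)
```

```text
[array([395., 118.]), array([393., 128.])]
```

View pics/p1.png

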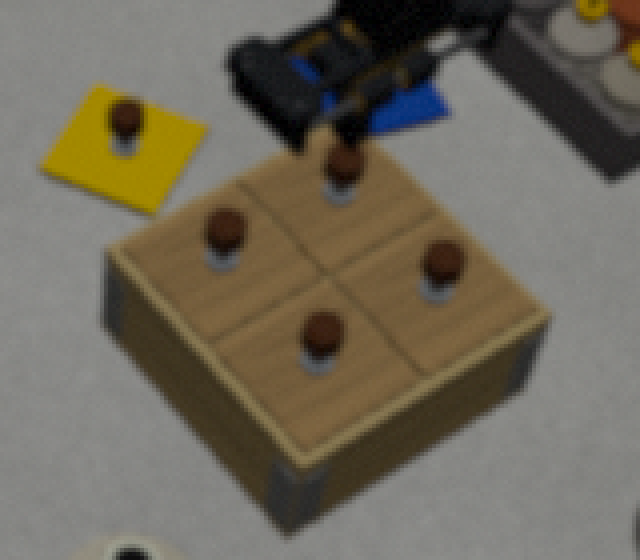

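Run:
```python
from h import *
c=dict(np.load("p1.npz")); P=cloud(c)
for v in range(96,130,2):
    print(v,[(u,P[v,u].round(3).tolist()) for u in(386,391,395,398)])
for r in tip_of("lid_a","scene")+spot_in("knob_a","scene"): print(np.round(r["point"],3),r["conf"])
```

```text
96 [(386, [0.498, 0.232, 0.24]), (391, [0.514, 0.234, 0.254]), (395, [0.524, 0.239, 0.259]), (398, [0.538, 0.235, 0.275])]
98 [(386, [0.352, 0.378, 0.015]), (391, [0.515, 0.235, 0.246]), (395, [0.54, 0.224, 0.275]), (398, [0.545, 0.229, 0.276])]
100 [(386, [0.533, 0.2, 0.275]), (391, [0.542, 0.209, 0.278]), (395, [0.545, 0.22, 0.274]), (398, [0.544, 0.232, 0.267])]
102 [(386, [0.541, 0.192, 0.28]), (391, [0.542, 0.21, 0.27]), (395, [0.534, 0.232, 0.25]), (398, [0.544, 0.234, 0.258])]
104 [(386, [0.544, 0.19, 0.276]), (391, [0.382, 0.375, 0.016]), (395, [0.537, 0.231, 0.245]), (398, [0.547, 0.231, 0.255])]
106 [(386, [0.549, 0.188, 0.274]), (391, [0.388, 0.371, 0.014]), (395, [0.546, 0.223, 0.251]), (398, [0.551, 0.228, 0.253])]
108 [(386, [0.555, 0.182, 0.277]), (391, [0.546, 0.21, 0.251]), (395, [0.552, 0.219, 0.251]), (398, [0.549, 0.233, 0.24])]
110 [(386, [0.555, 0.183, 0.268]), (391, [0.549, 0.208, 0.247]), (395, [0.519, 0.255, 0.19]), (398, [0.53, 0.255, 0.2])]
112 [(386, [0.556, 0.184, 0.261]), (391, [0.459, 0.303, 0.094]), (395, [0.516, 0.259, 0.177]), (398, [0.529, 0.258, 0.
[... 575 characters left out ...]
526, 0.257, 0.144]), (398, [0.532, 0.262, 0.147])]
124 [(386, [0.492, 0.257, 0.102]), (391, [0.517, 0.251, 0.131]), (395, [0.527, 0.258, 0.136]), (398, [0.534, 0.262, 0.14])]
126 [(386, [0.498, 0.253, 0.101]), (391, [0.509, 0.262, 0.107]), (395, [0.53, 0.256, 0.132]), (398, [0.531, 0.267, 0.125])]
128 [(386, [0.502, 0.25, 0.098]), (391, [0.517, 0.255, 0.11]), (395, [0.521, 0.267, 0.106]), (398, [0.527, 0.274, 0.108])]
[ 0.337  0.207 -0.003] 0.83
[0.517 0.27  0.088] 0.75
[0.52  0.159 0.087] 0.65
[0.624 0.166 0.081] 0.62
[0.627 0.27  0.091] 0.56
[ 0.386  0.417 -0.003] 0.55
[0.632 0.155 0.151] 0.7
[0.629 0.26  0.149] 0.6
[0.341 0.205 0.058] 0.58
[0.526 0.15  0.143] 0.54
[0.522 0.265 0.14 ] 0.54
```

The closed fingers are directly above the knob but don't touch it yet: knob at crop (345,165), unsunk. I'll continue down in small steps.

>>> servo_tool:
  slide:
    - [0,0,0.001]
    - [0,0,0.002]
    - [0,0,0.003]
    - [0,0,0.004]
    - [0,0,0.004]
  spin: [0,0,0,0,0]
  grip: [1,1,1,1,1]

```text
time_s: 5.07
tcp_pos: [0.5167, 0.2657, 0.1539]
ee_rot: [[1.0, 0.023, -0.0], [0.023, -1.0, -0.0], [-0.0, 0.0, -1.0]]
wrist_force: [0.6, 0.6, 0.6]
gripper_width: 0.004
gripper_force: 0.0
```

>>> servo_tool:
  slide:
    - [0,0,0.001]
    - [0,0,0.002]
    - [0,0,0.003]
    - [0,0,0.003]
    - [0,0,0.003]
  spin: [0,0,0,0,0]
  grip: [1,1,1,1,1]

```text
time_s: 5.48
tcp_pos: [0.5168, 0.2657, 0.1512]
ee_rot: [[1.0, 0.023, -0.0], [0.023, -1.0, -0.0], [-0.0, 0.0, -1.0]]
wrist_force: [-0.2, -0.5, 0.1]
gripper_width: 0.007
gripper_force: 0.0
```

```bash
python3 - <<'E'
from h import *
c=capture("scene"); P=cloud(c)
for v in range(108,134,2):
    print(v,[(u,P[v,u].round(3).tolist()) for u in(391,395,398)])
cv2.imwrite("pics/p2.png",cv2.resize(c["pixels"][80:160,340:440],None,fx=7,fy=7,interpolation=3))
E
python3 st.py
```

```text
108 [(391, [0.394, 0.367, 0.013]), (395, [0.546, 0.224, 0.243]), (398, [0.552, 0.229, 0.245])]
110 [(391, [0.547, 0.21, 0.244]), (395, [0.552, 0.219, 0.243]), (398, [0.549, 0.234, 0.232])]
112 [(391, [0.551, 0.208, 0.241]), (395, [0.518, 0.257, 0.179]), (398, [0.527, 0.26, 0.186])]
114 [(391, [0.469, 0.294, 0.101]), (395, [0.521, 0.256, 0.175]), (398, [0.529, 0.259, 0.18])]
116 [(391, [0.475, 0.289, 0.101]), (395, [0.52, 0.258, 0.163]), (398, [0.525, 0.265, 0.164])]
118 [(391, [0.506, 0.258, 0.142]), (395, [0.526, 0.253, 0.165]), (398, [0.527, 0.265, 0.158])]
120 [(391, [0.511, 0.255, 0.14]), (395, [0.519, 0.263, 0.143]), (398, [0.525, 0.269, 0.144])]
122 [(391, [0.518, 0.25, 0.141]), (395, [0.526, 0.257, 0.144]), (398, [0.532, 0.262, 0.147])]
124 [(391, [0.517, 0.252, 0.13]), (395, [0.527, 0.257, 0.137]), (398, [0.533, 0.263, 0.139])]
126 [(391, [0.511, 0.26, 0.11]), (395, [0.529, 0.257, 0.129]), (398, [0.534, 0.264, 0.13])]
128 [(391, [0.517, 0.256, 0.109]), (395, [0.524, 0.264, 0.112]), (398, [0.526, 0.274, 0.106])]
130 [(391, [0.519, 0.255, 0.102]), (395, [0.526, 0.264, 0.105]), (398, [0.528, 0.275, 0.099])]
132 [(391, [0.525, 0.25, 0.104]), (395, [0.533, 0.258, 0.105]), (398, [0.537, 0.266, 0.105])]
5.53 [0.5169 0.2658 0.1512] [[1.0, 0.023, 0.0], [0.023, -1.0, -0.0], [0.0, 0.0, -1.0]] F [-0.  -0.   0.1] 0.0011242121020313969
```

View pics/p2.png

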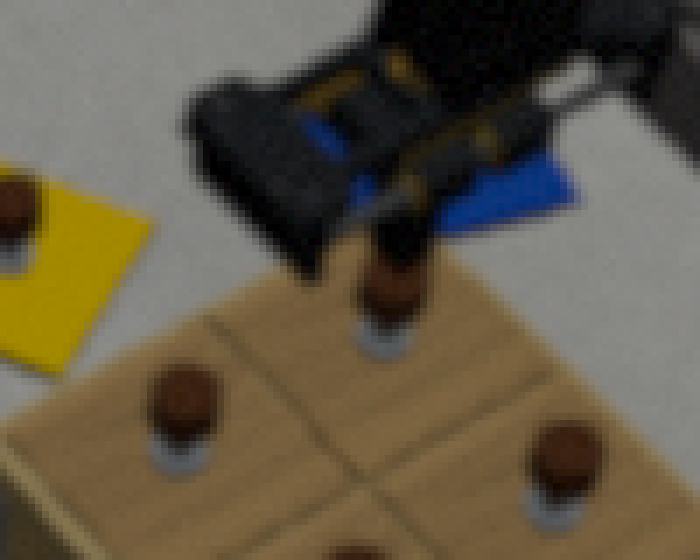

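>>> servo_tool:
  slide:
    - [0,0,0.001]
    - [0,0,0.002]
    - [0,0,0.003]
    - [0,0,0.004]
    - [0,0,0.004]
  spin: [0,0,0,0,0]
  grip: [1,1,1,1,1]

```text
time_s: 5.95
tcp_pos: [0.5167, 0.2657, 0.1469]
ee_rot: [[1.0, 0.023, -0.0], [0.023, -1.0, -0.0], [-0.0, 0.0, -1.0]]
wrist_force: [-0.4, -0.1, 0.6]
gripper_width: 0.006
gripper_force: 0.0
```

>>> servo_tool:
  slide:
    - [0,0,0.001]
    - [0,0,0.002]
    - [0,0,0.003]
    - [0,0,0.003]
    - [0,0,0.003]
  spin: [0,0,0,0,0]
  grip: [1,1,1,1,1]

```text
time_s: 6.37
tcp_pos: [0.5168, 0.2657, 0.1442]
ee_rot: [[1.0, 0.023, -0.0], [0.023, -1.0, -0.0], [-0.0, 0.0, -1.0]]
wrist_force: [-0.1, -0.7, -0.4]
gripper_width: 0.004
gripper_force: 0.0
```

Run:
```python
from h import *
c=dict(np.load("top0.npz")); P=cloud(c)
m=(np.hypot(P[...,0]-.183,P[...,1]-.597)<.12)&(P[...,2]>.03)
q=P[m]; print(len(q)); 
for lo in np.arange(.14,.36,.02):
    w=q[(q[:,2]>=lo)&(q[:,2]<lo+.02)]
    if len(w): print(lo.round(2),len(w),w.mean(0).round(3))
```

```text
3701
0.22 3 [0.205 0.639 0.224]
0.28 18 [0.175 0.543 0.293]
0.3 247 [0.198 0.58  0.311]
0.32 540 [0.173 0.554 0.333]
0.34 23 [0.194 0.567 0.349]
```

Run:
```python
from h import *
c=capture("scene"); P=cloud(c)
for v in range(108,134,2):
    print(v,[(u,P[v,u].round(3).tolist(),int(c["pixels"][v,u].sum())) for u in(391,395,398)])
t=capture("top"); 
print(px(t,(.5168,.2657,.15)),px(c,(.5168,.2657,.119)),px(c,(.5168,.2657,.144)))
cv2.imwrite("pics/p3.png",np.hstack([cv2.resize(c["pixels"][70:150,350:430],(400,400),interpolation=3),cv2.resize(t["pixels"][165:245,200:280],(400,400),interpolation=3)]))
```

```text
108 [(391, [0.395, 0.366, 0.014], 146), (395, [0.538, 0.233, 0.23], 104), (398, [0.55, 0.232, 0.241], 162)]
110 [(391, [0.402, 0.36, 0.015], 157), (395, [0.55, 0.221, 0.24], 157), (398, [0.55, 0.234, 0.232], 103)]
112 [(391, [0.549, 0.209, 0.239], 151), (395, [0.52, 0.255, 0.182], 70), (398, [0.553, 0.232, 0.228], 32)]
114 [(391, [0.553, 0.207, 0.236], 130), (395, [0.522, 0.255, 0.176], 0), (398, [0.53, 0.258, 0.181], 27)]
116 [(391, [0.505, 0.258, 0.149], 207), (395, [0.522, 0.256, 0.167], 2), (398, [0.526, 0.264, 0.166], 10)]
118 [(391, [0.509, 0.255, 0.146], 218), (395, [0.525, 0.255, 0.162], 13), (398, [0.527, 0.264, 0.159], 35)]
120 [(391, [0.516, 0.249, 0.148], 159), (395, [0.524, 0.257, 0.151], 87), (398, [0.523, 0.271, 0.142], 81)]
122 [(391, [0.514, 0.254, 0.134], 123), (395, [0.527, 0.256, 0.146], 88), (398, [0.534, 0.26, 0.15], 75)]
124 [(391, [0.516, 0.253, 0.129], 183), (395, [0.527, 0.258, 0.136], 45), (398, [0.532, 0.265, 0.136], 65)]
126 [(391, [0.509, 0.262, 0.107], 281), (395, [0.528, 0.258, 0.128], 88), (398, [0.533, 0.265, 0.128], 204)]
128 [(391, [0.515, 0.258, 0.106], 271), (395, [0.521, 0.267, 0.107], 217), (398, [0.528, 0.273, 0.109], 292)]
130 [(391, [0.519, 0.255, 0.103], 245), (395, [0.528, 0.262, 0.107], 266), (398, [0.532, 0.27, 0.105], 263)]
132 [(391, [0.526, 0.249, 0.105], 265), (395, [0.53, 0.261, 0.101], 263), (398, [0.538, 0.265, 0.106], 276)]
[240.65104834 217.58651332] [394.22068517 124.39610954] [395.39735167 118.74321174]
```

View pics/p3.png

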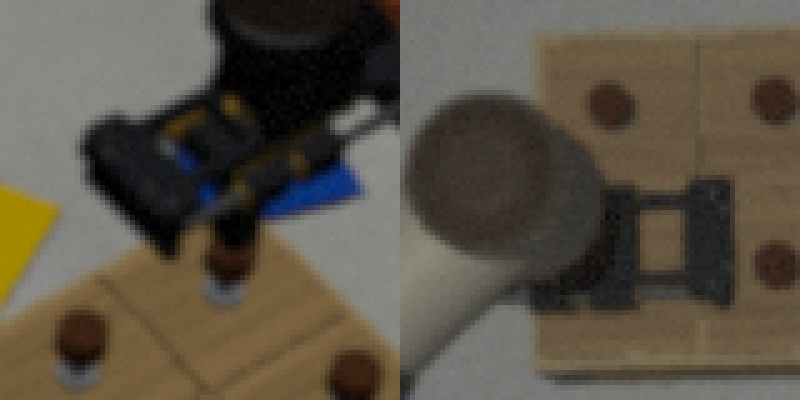

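Left: the fingertip (235,248) is just at the knob's top centre, knob not yet sunk. Right: the top view confirms the fingers' xy. I'll continue down in guarded steps.

>>> servo_tool:
  slide:
    - [0,0,0.001]
    - [0,0,0.002]
    - [0,0,0.003]
    - [0,0,0.003]
    - [0,0,0.003]
  spin: [0,0,0,0,0]
  grip: [1,1,1,1,1]

```text
time_s: 6.88
tcp_pos: [0.5168, 0.2657, 0.1411]
ee_rot: [[1.0, 0.023, -0.0], [0.023, -1.0, -0.0], [-0.0, 0.0, -1.0]]
wrist_force: [-0.2, -0.0, -0.3]
gripper_width: 0.003
gripper_force: 0.0
```

>>> servo_tool:
  slide:
    - [0,0,0.001]
    - [0,0,0.002]
    - [0,0,0.003]
    - [0,0,0.003]
    - [0,0,0.003]
  spin: [0,0,0,0,0]
  grip: [1,1,1,1,1]

```text
time_s: 7.3
tcp_pos: [0.5169, 0.2658, 0.1384]
ee_rot: [[1.0, 0.023, 0.0], [0.023, -1.0, 0.0], [0.0, -0.0, -1.0]]
wrist_force: [-0.7, -0.6, 0.7]
gripper_width: 0.005
gripper_force: 0.5
```

>>> servo_tool:
  slide:
    - [0,0,0.001]
    - [0,0,0.002]
    - [0,0,0.003]
    - [0,0,0.003]
    - [0,0,0.003]
  spin: [0,0,0,0,0]
  grip: [1,1,1,1,1]

```text
time_s: 7.72
tcp_pos: [0.5169, 0.2658, 0.1353]
ee_rot: [[1.0, 0.023, 0.0], [0.023, -1.0, 0.0], [0.0, -0.0, -1.0]]
wrist_force: [-0.2, -0.2, 1.9]
gripper_width: 0.005
gripper_force: 0.7
```

Run:
```python
from h import *
c=capture("scene"); P=cloud(c)
for v in range(110,134,2):
    print(v,[(u,P[v,u].round(3).tolist(),c["pixels"][v,u].tolist()) for u in(392,395,398)])
cv2.imwrite("pics/p4.png",cv2.resize(c["pixels"][90:150,360:430],(770,660)[:2] if 0 else (700,600),interpolation=3))
```

```text
110 [(392, [0.511, 0.251, 0.185], [50, 33, 28]), (395, [0.541, 0.231, 0.225], [34, 38, 40]), (398, [0.552, 0.231, 0.235], [26, 50, 62])]
112 [(392, [0.508, 0.255, 0.171], [59, 68, 76]), (395, [0.548, 0.225, 0.228], [54, 53, 50]), (398, [0.552, 0.232, 0.227], [23, 42, 50])]
114 [(392, [0.548, 0.215, 0.226], [51, 53, 55]), (395, [0.521, 0.256, 0.174], [27, 25, 24]), (398, [0.554, 0.232, 0.221], [3, 14, 18])]
116 [(392, [0.511, 0.255, 0.157], [21, 20, 23]), (395, [0.525, 0.253, 0.172], [2, 0, 0]), (398, [1.171, -0.436, 1.23], [5, 4, 5])]
118 [(392, [0.512, 0.256, 0.149], [19, 31, 42]), (395, [0.524, 0.256, 0.16], [0, 0, 0]), (398, [0.526, 0.266, 0.156], [10, 6, 7])]
120 [(392, [0.511, 0.259, 0.137], [18, 34, 51]), (395, [0.528, 0.254, 0.157], [1, 4, 1]), (398, [0.526, 0.268, 0.146], [8, 10, 15])]
122 [(392, [0.52, 0.251, 0.143], [9, 21, 39]), (395, [0.526, 0.257, 0.145], [16, 23, 35]), (398, [0.527, 0.268, 0.139], [13, 22, 44])]
124 [(392, [0.521, 0.252, 0.134], [13, 23, 33]), (395, [0.53, 0.255, 0.141], [10, 20, 32]), (398, [0.532, 0.264, 0.137], [11, 17, 33])]
126 [(392, [0.52, 0.255, 0.122], [61, 63, 67]), (395, [0.531, 0.255, 0.133], [10, 16, 28]), (398, [0.533, 0.266, 0.128], [35, 45, 57])]
128 [(392, [0.519, 0.258, 0.11], [90, 89, 86]), (395, [0.526, 0.262, 0.115], [69, 67, 66]), (398, [0.524, 0.277, 0.102], [82, 92, 99])]
130 [(392, [0.522, 0.256, 0.106], [71, 83, 91]), (395, [0.527, 0.263, 0.105], [86, 86, 87]), (398, [0.532, 0.27, 0.106], [68, 89, 108])]
132 [(392, [0.526, 0.254, 0.101], [58, 89, 111]), (395, [0.53, 0.262, 0.1], [58, 88, 111]), (398, [0.535, 0.269, 0.101], [62, 97, 119])]
```

View pics/p4.png

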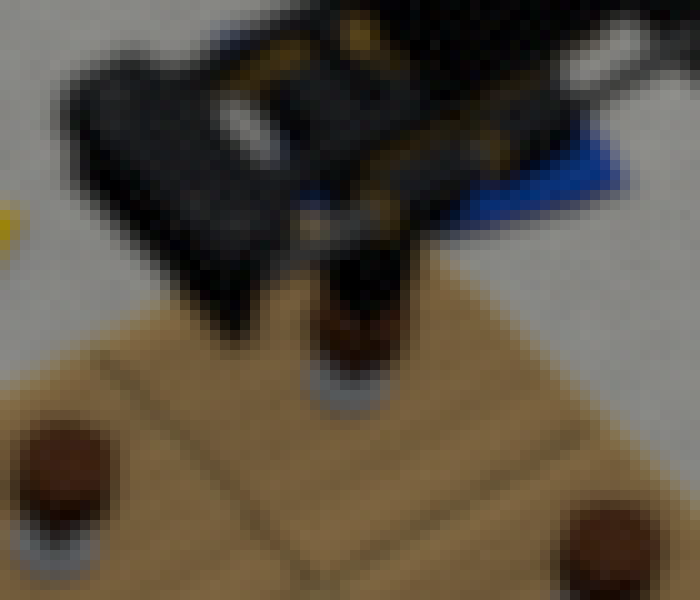

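The finger is now on the knob (350,290), and Fz is rising to 1.9 N.

>>> servo_tool:
  slide:
    - [0,0,0.001]
    - [0,0,0.002]
    - [0,0,0.003]
    - [0,0,0.003]
    - [0,0,0.003]
  spin: [0,0,0,0,0]
  grip: [1,1,1,1,1]

```text
time_s: 8.18
tcp_pos: [0.517, 0.2658, 0.1351]
ee_rot: [[1.0, 0.024, 0.002], [0.024, -1.0, 0.0], [0.002, -0.0, -1.0]]
wrist_force: [-5.2, 0.0, 13.7]
gripper_width: 0.006
gripper_force: 6.6
```

Hard stop: 13.7 N at z=0.135 after about 4 mm, so this cell holds a jar. Contact came about 32 mm lower than reported, so the true tool height is roughly the reading + 32 mm. Next knob (+x neighbour).

>>> servo_tool:
  slide:
    - [0,0,-0.02]
    - [0.036,0,-0.02]
    - [0.072,0,-0.02]
    - [0.108,0,-0.02]
    - [0.108,0,-0.012]
  spin: [0,0,0,0,0]
  grip: [1,1,1,1,1]

```text
time_s: 8.6
tcp_pos: [0.6309, 0.2685, 0.1443]
ee_rot: [[1.0, 0.02, 0.006], [0.02, -1.0, 0.002], [0.006, -0.002, -1.0]]
wrist_force: [1.2, 0.6, 0.5]
gripper_width: 0.0
gripper_force: 0.0
```

>>> servo_tool:
  slide:
    - [0,0,0.004]
    - [0,0,0.007]
    - [0,0,0.009]
    - [0,0,0.011]
    - [0,0,0.011]
  spin: [0,0,0,0,0]
  grip: [1,1,1,1,1]

```text
time_s: 9.02
tcp_pos: [0.624, 0.2682, 0.1336]
ee_rot: [[1.0, 0.023, -0.0], [0.023, -1.0, -0.0], [-0.0, 0.0, -1.0]]
wrist_force: [0.2, -1.3, 1.9]
gripper_width: 0.008
gripper_force: 0.8
```

>>> servo_tool:
  slide:
    - [0,0,0.001]
    - [0,0,0.002]
    - [0,0,0.003]
    - [0,0,0.003]
    - [0,0,0.003]
  spin: [0,0,0,0,0]
  grip: [1,1,1,1,1]

```text
time_s: 9.43
tcp_pos: [0.6245, 0.2684, 0.1303]
ee_rot: [[1.0, 0.023, -0.0], [0.023, -1.0, 0.0], [-0.0, -0.0, -1.0]]
wrist_force: [-1.5, -0.2, 1.5]
gripper_width: 0.006
gripper_force: 1.0
```

>>> servo_tool:
  slide:
    - [0,0,0.001]
    - [0,0,0.002]
    - [0,0,0.003]
    - [0,0,0.004]
    - [0,0,0.004]
  spin: [0,0,0,0,0]
  grip: [1,1,1,1,1]

```text
time_s: 9.85
tcp_pos: [0.6248, 0.2684, 0.126]
ee_rot: [[1.0, 0.023, -0.0], [0.023, -1.0, 0.0], [-0.0, -0.0, -1.0]]
wrist_force: [-1.3, 0.8, 2.0]
gripper_width: 0.006
gripper_force: 1.2
```

Run:
```python
from h import *
c=capture("scene"); P=cloud(c)
cv2.imwrite("pics/p5.png",cv2.resize(c["pixels"][105:195,360:465],(700,600),interpolation=3))
```

```text
(no output)
```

View pics/p5.png

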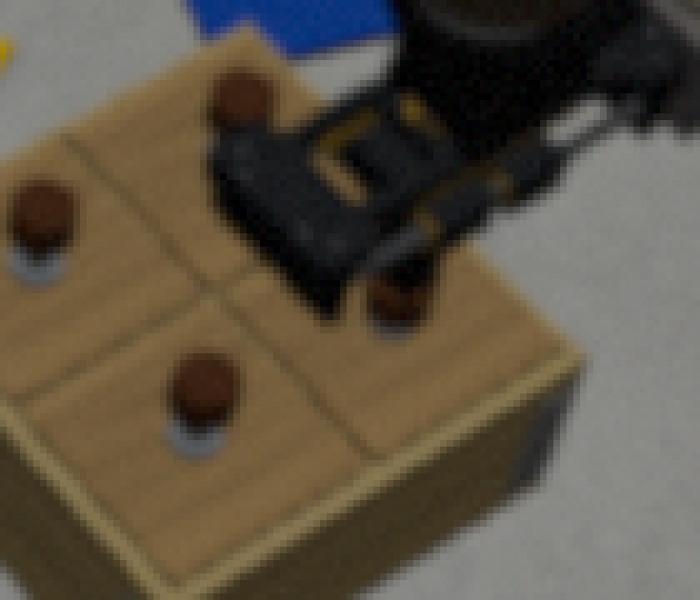

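The stem is visibly shortened at (395,330): the knob sank 13 mm at 2 N, so this cell (world +x +y corner) is empty. Now I back off, open and grasp this knob.

>>> servo_tool:
  slide:
    - [0,0,-0.03]
    - [0,0,-0.03]
    - [0,0,-0.03]
    - [0,0,-0.03]
    - [0,0,-0.03]
  spin: [0,0,0,0,0]
  grip: [1,0.35,0.35,0.35,0.35]

```text
time_s: 10.32
tcp_pos: [0.6244, 0.2679, 0.1551]
ee_rot: [[1.0, 0.022, -0.002], [0.022, -1.0, -0.001], [-0.002, 0.001, -1.0]]
wrist_force: [-0.1, -0.7, 0.3]
gripper_width: 0.223
gripper_force: 0.0
```

>>> servo_tool:
  slide:
    - [0,0,0]
    - [0,0,0]
    - [0,0,0.008]
    - [0,0,0.014]
    - [0,0,0.018]
  spin: [0,0,0,0,0]
  grip: [0.35,0.35,0.35,0.35,0.35]

```text
time_s: 10.73
tcp_pos: [0.6241, 0.2679, 0.1365]
ee_rot: [[1.0, 0.022, -0.002], [0.022, -1.0, -0.001], [-0.002, 0.001, -1.0]]
wrist_force: [0.3, 0.5, -0.7]
gripper_width: 0.593
gripper_force: 0.0
```

```bash
python3 - <<'E'
from h import *
t=capture("top"); c=capture("scene")
P=cloud(c); Q=cloud(t)
for n,p in(("s",P),("t",Q)):
    m=(np.hypot(p[...,0]-.625,p[...,1]-.268)<.024)&(p[...,2]>.115)&(p[...,2]<.155); q=p[m]; print(n,len(q),((q.min(0)+q.max(0))/2).round(4),q.mean(0).round(4))
E
python3 st.py
```

```text
s 69 [0.632  0.2712 0.1382] [0.6333 0.2645 0.1395]
t 15 [0.6269 0.2682 0.1466] [0.624  0.2643 0.1442]
10.83 [0.624  0.2678 0.1364] [[1.0, 0.022, -0.003], [0.022, -1.0, -0.002], [-0.003, 0.002, -1.0]] F [0.1 0.4 0.8] 0.6281888193547406
```

>>> servo_tool:
  slide:
    - [0.001,0,0.003]
    - [0.001,0,0.006]
    - [0.001,0,0.009]
    - [0.001,0,0.012]
    - [0.001,0,0.012]
  spin: [0,0,0,0,0]
  grip: [0.35,0.35,0.35,0.35,0.35]

```text
time_s: 11.25
tcp_pos: [0.6254, 0.268, 0.1254]
ee_rot: [[1.0, 0.022, -0.001], [0.022, -1.0, -0.001], [-0.001, 0.001, -1.0]]
wrist_force: [0.3, 0.2, 0.0]
gripper_width: 0.653
gripper_force: 0.0
```

>>> servo_tool:
  slide:
    - [0,0,0.003]
    - [0,0,0.006]
    - [0,0,0.008]
    - [0,0,0.008]
    - [0,0,0.008]
  spin: [0,0,0,0,0]
  grip: [0.35,0.35,0.35,0.35,0.35]

```text
time_s: 11.67
tcp_pos: [0.6258, 0.2682, 0.1181]
ee_rot: [[1.0, 0.023, -0.0], [0.023, -1.0, -0.0], [-0.0, 0.0, -1.0]]
wrist_force: [0.6, -0.2, 0.2]
gripper_width: 0.655
gripper_force: 0.0
```

>>> servo_tool:
  slide:
    - [0,0,0]
    - [0,0,0]
    - [0,0,0]
    - [0,0,0]
    - [0,0,0]
  spin: [0,0,0,0,0]
  grip: [1,1,1,1,1]

```text
time_s: 12.08
tcp_pos: [0.6259, 0.2684, 0.1183]
ee_rot: [[1.0, 0.023, 0.0], [0.023, -1.0, 0.0], [0.0, -0.0, -1.0]]
wrist_force: [-0.5, 2.4, 0.2]
gripper_width: 0.355
gripper_force: 1.1
```

>>> servo_tool:
  slide:
    - [0,0,0]
    - [0,0,0]
    - [0,0,-0.002]
    - [0,0,-0.004]
    - [0,0,-0.006]
  spin: [0,0,0,0,0]
  grip: [1,1,1,1,1]

```text
time_s: 12.5
tcp_pos: [0.6252, 0.2679, 0.1236]
ee_rot: [[1.0, 0.022, -0.002], [0.022, -1.0, -0.001], [-0.002, 0.001, -1.0]]
wrist_force: [0.4, -0.1, -3.0]
gripper_width: 0.331
gripper_force: 30.0
```

Gripped (29 mm, 3 N = lid weight). Lifting the lid and carrying it to the free spot at about (0.53, -0.03).

>>> servo_tool:
  slide:
    - [0,0,-0.015]
    - [0,0,-0.035]
    - [0,0,-0.055]
    - [0,0,-0.075]
    - [0,0,-0.09]
  spin: [0,0,0,0,0]
  grip: [1,1,1,1,1]

```text
time_s: 12.92
tcp_pos: [0.6261, 0.2683, 0.216]
ee_rot: [[1.0, 0.023, 0.001], [0.023, -1.0, 0.001], [0.001, -0.001, -1.0]]
wrist_force: [-0.5, 0.4, -3.4]
gripper_width: 0.334
gripper_force: 30.0
```

>>> servo_tool:
  slide:
    - [-0.005,0.015,0]
    - [-0.013,0.037,0]
    - [-0.022,0.063,0]
    - [-0.031,0.09,0]
    - [-0.04,0.116,0]
  spin: [0,0,0,0,0]
  grip: [1,1,1,1,1]

```text
time_s: 13.33
tcp_pos: [0.5875, 0.1501, 0.2139]
ee_rot: [[1.0, 0.023, -0.001], [0.023, -1.0, -0.0], [-0.001, 0.0, -1.0]]
wrist_force: [-0.1, 0.1, -2.0]
gripper_width: 0.336
gripper_force: 30.0
```

>>> servo_tool:
  slide:
    - [-0.01,0.028,0]
    - [-0.02,0.058,0]
    - [-0.031,0.09,0]
    - [-0.041,0.12,0]
    - [-0.05,0.145,0]
  spin: [0,0,0,0,0]
  grip: [1,1,1,1,1]

```text
time_s: 13.75
tcp_pos: [0.5404, 0.0033, 0.2142]
ee_rot: [[1.0, 0.022, -0.001], [0.022, -1.0, -0.0], [-0.001, 0.0, -1.0]]
wrist_force: [-0.2, 0.1, -3.4]
gripper_width: 0.335
gripper_force: 30.0
```

>>> servo_tool:
  slide:
    - [-0.007,0.02,0]
    - [-0.012,0.035,0]
    - [-0.012,0.035,0.015]
    - [-0.012,0.035,0.04]
    - [-0.012,0.035,0.06]
  spin: [0,0,0,0,0]
  grip: [1,1,1,1,1]

```text
time_s: 14.17
tcp_pos: [0.53, -0.0305, 0.1537]
ee_rot: [[1.0, 0.021, 0.001], [0.021, -1.0, 0.001], [0.001, -0.001, -1.0]]
wrist_force: [-0.6, -0.1, -3.3]
gripper_width: 0.335
gripper_force: 30.0
```

>>> servo_tool:
  slide:
    - [0,0,0.025]
    - [0,0,0.055]
    - [0,0,0.08]
    - [0,0,0.1]
    - [0,0,0.1]
  spin: [0,0,0,0,0]
  grip: [1,1,1,1,1]

```text
time_s: 14.58
tcp_pos: [0.5268, -0.0307, 0.0502]
ee_rot: [[1.0, 0.021, -0.01], [0.021, -1.0, -0.001], [-0.01, 0.001, -1.0]]
wrist_force: [-1.9, -1.1, -4.3]
gripper_width: 0.332
gripper_force: 30.0
```

>>> servo_tool:
  slide:
    - [0,0,0.005]
    - [0,0,0.01]
    - [0,0,0.015]
    - [0,0,0.017]
    - [0,0,0.017]
  spin: [0,0,0,0,0]
  grip: [1,1,1,1,1]

```text
time_s: 15.0
tcp_pos: [0.5306, -0.03, 0.0375]
ee_rot: [[1.0, 0.023, 0.0], [0.023, -1.0, 0.0], [0.0, -0.0, -1.0]]
wrist_force: [0.0, -0.1, -3.3]
gripper_width: 0.334
gripper_force: 30.0
```

>>> servo_tool:
  slide:
    - [0,0,0.001]
    - [0,0,0.002]
    - [0,0,0.003]
    - [0,0,0.003]
    - [0,0,0.003]
  spin: [0,0,0,0,0]
  grip: [1,1,1,1,1]

```text
time_s: 15.42
tcp_pos: [0.5306, -0.03, 0.0343]
ee_rot: [[1.0, 0.023, 0.0], [0.023, -1.0, 0.0], [0.0, -0.0, -1.0]]
wrist_force: [-0.2, 0.3, -2.3]
gripper_width: 0.337
gripper_force: 30.0
```

>>> servo_tool:
  slide:
    - [0,0,0.001]
    - [0,0,0.002]
    - [0,0,0.003]
    - [0,0,0.003]
    - [0,0,0.003]
  spin: [0,0,0,0,0]
  grip: [1,1,1,1,1]

```text
time_s: 15.83
tcp_pos: [0.5305, -0.03, 0.0311]
ee_rot: [[1.0, 0.023, -0.0], [0.023, -1.0, -0.0], [-0.0, 0.0, -1.0]]
wrist_force: [0.3, 0.1, -3.3]
gripper_width: 0.337
gripper_force: 30.0
```

>>> servo_tool:
  slide:
    - [0,0,0.001]
    - [0,0,0.002]
    - [0,0,0.002]
    - [0,0,0.002]
    - [0,0,0.002]
  spin: [0,0,0,0,0]
  grip: [1,1,1,1,1]

```text
time_s: 16.25
tcp_pos: [0.5308, -0.03, 0.0303]
ee_rot: [[1.0, 0.023, 0.001], [0.023, -1.0, -0.0], [0.001, 0.0, -1.0]]
wrist_force: [-3.0, 1.1, 5.5]
gripper_width: 0.337
gripper_force: 30.0
```

Lid is on the table (contact as predicted). Release, rise, and re-measure the pail.

>>> servo_tool:
  slide:
    - [0,0,-0.001]
    - [0,0,-0.001]
    - [0,0,-0.001]
    - [0,0,-0.001]
    - [0,0,-0.001]
  spin: [0,0,0,0,0]
  grip: [0.35,0.35,0.35,0.35,0.35]

```text
time_s: 16.67
tcp_pos: [0.5306, -0.03, 0.0301]
ee_rot: [[1.0, 0.023, 0.0], [0.023, -1.0, -0.0], [0.0, 0.0, -1.0]]
wrist_force: [-0.1, -1.1, -0.3]
gripper_width: 0.608
gripper_force: 0.0
```

>>> servo_tool:
  slide:
    - [0,0,-0.01]
    - [0,0,-0.04]
    - [0,0,-0.08]
    - [0,0,-0.12]
    - [0,0,-0.16]
  spin: [0,0,0,0,0]
  grip: [0.35,0.35,0.5,0.6,0.6]

```text
time_s: 17.08
tcp_pos: [0.5301, -0.0302, 0.1928]
ee_rot: [[1.0, 0.023, 0.0], [0.023, -1.0, -0.0], [0.0, 0.0, -1.0]]
wrist_force: [0.6, 0.3, -0.4]
gripper_width: 0.502
gripper_force: 0.0
```

```bash
python3 - <<'E'
from h import *
for n in("scene","top"):
    c=capture(n); P=cloud(c)
    if n=="scene": cv2.imwrite("pics/p6.png",cv2.resize(c["pixels"][100:280,200:460],(780,540),interpolation=3))
    for f,t in((tip_of,"pail"),(tip_of,"bail_grip"),(spot_in,"bail_grip"),(tip_of,"lid_a"),(tip_of,"cell_d")):
        for r in f(t,n)[:7]: print(n,t,np.round(r["point"],3),round(r["conf"],2))
    m=(np.hypot(P[...,0]-.52,P[...,1]+.225)<.1)&(P[...,2]>.05)&(P[...,2]<.11)
    q=P[m]; d=np.hypot(q[:,0]-.541,q[:,1]+.230); w=q[d>.048]
    # pca-like: crossbar = points at far end along -xaxis
    best=None
    for yaw in np.radians(np.arange(-30,10,.5)):
        X=np.array([np.cos(yaw),np.sin(yaw)]); u=-(w[:,:2]-[.541,-.230])@X
        e=w[(u>u.max()-.014)]; v=(e[:,:2]-[.541,-.230])@[-X[1],X[0]]; ue=-(e[:,:2]-[.541,-.230])@X
        k=abs(v-np.median(v))<.02
        s=np.polyfit(v[k],ue[k],1)[0]
        if best is None or abs(s)<best[0]: best=(abs(s),np.degrees(yaw),ue[k].mean(),(v.min()+v.max())/2,np.median(e[:,2]),k.sum())
    print("bail fit",np.round(best,4))
    print("z wire mean",w[:,2].mean(), "rim", [ (lambda r:(len(r),((r.min(0)+r.max(0))/2).round(4)))(q[(d<.04)&(q[:,2]>.064)])])
E
python3 st.py
```

```text
scene pail [ 0.545 -0.232 -0.001] 0.92
scene bail_grip [ 0.472 -0.21   0.078] 0.6
scene bail_grip [0.514 0.266 0.09 ] 0.5
scene bail_grip [ 0.532 -0.034  0.06 ] 0.59
scene bail_grip [ 0.49  -0.21   0.076] 0.48
scene lid_a [ 0.389  0.419 -0.003] 0.96
scene lid_a [0.52  0.158 0.087] 0.94
scene lid_a [ 0.531 -0.027 -0.   ] 0.83
scene lid_a [0.515 0.268 0.088] 0.77
scene lid_a [0.63  0.166 0.086] 0.67
scene lid_a [ 0.333  0.202 -0.003] 0.56
scene cell_d [0.519 0.266 0.007] 0.95
scene cell_d [0.516 0.16  0.009] 0.91
scene cell_d [0.624 0.159 0.007] 0.78
scene cell_d [0.626 0.268 0.006] 0.68
scene cell_d [0.52  0.158 0.089] 0.68
bail fit [8.00e-04 7.00e+00 7.53e-02 1.28e-02 8.09e-02 3.70e+01]
z wire mean 0.07811063180911264 rim [(183, array([ 0.5409, -0.2296,  0.0721]))]
top pail [ 0.539 -0.228 -0.003] 0.8
top bail_grip [ 0.466 -0.212  0.077] 0.65
top lid_a [ 0.53  -0.031 -0.005] 0.95
top lid_a [0.385 0.417 0.002] 0.91
top lid_a [0.335 0.212 0.004] 0.87
top lid_a [0.632 0.162 0.085] 0.7
top lid_a [0.514 0.269 0.094] 0.64
top lid_a [ 0.383 -0.07  -0.   ] 0.23
top cell_d [0.628 0.27  0.015] 0.85
bail fit [ 8.50e-03 -1.75e+01  7.93e-02 -5.30e-03  8.46e-02  2.10e+01]
z wire mean 0.0808510407965006 rim [(90, array([ 0.5396, -0.2299,  0.0771]))]
17.68 [ 0.5302 -0.0301  0.1893] [[1.0, 0.023, -0.002], [0.023, -1.0, -0.001], [-0.002, 0.0, -1.0]] F [ 0.4 -0.4 -0. ] 0.3978704733688982
```

View pics/p6.png

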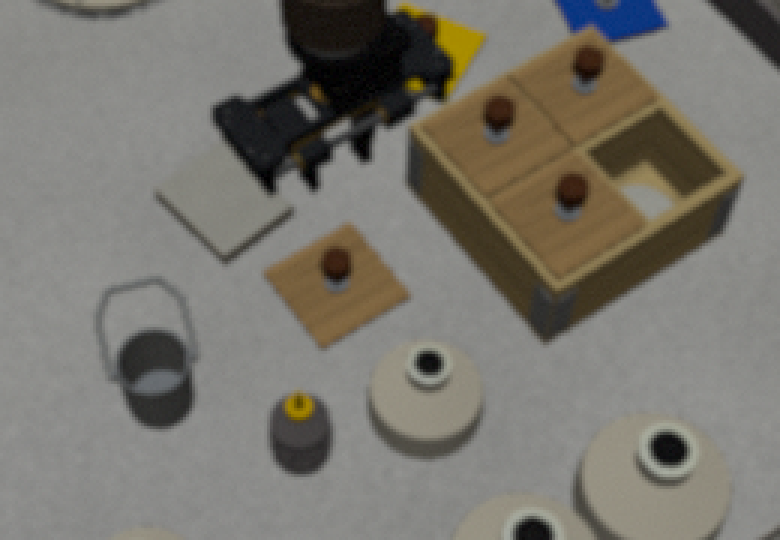

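Picture: the cell is open and empty, the lid is flat on the table, and the pail stands with the bail folded. The bail's crossbar runs from about (110,293) to (160,280) in the crop. Now I project those ends.

Run:
```python
from h import *
from scipy.optimize import least_squares
def ray(c,p,z):
    K=np.array([[c["fx"],0,c["cx"]],[0,c["fy"],c["cy"]],[0,0,1.]])
    s=cv2.undistortPoints(np.array([[p]],float),K,np.array([c["k1"],0,0,0.]))[0,0]
    d=c["R"].T@np.r_[s,1]; o=-c["R"].T@c["t"]; return o+d*(z-o[2])/d[2]
sc=dict(np.load("scene0.npz")); tp=dict(np.load("top0.npz"))
for z in(.066,.078):
    A=ray(sc,(200+110/3,100+293/3),z); B=ray(sc,(200+160/3,100+280/3),z); d=B-A
    print(z,A.round(4),B.round(4),"mid",((A+B)/2).round(4),np.linalg.norm(d),"yaw of y axis-90",np.degrees(np.arctan2(d[1],d[0]))-90)
# chamfer fit of wire model (yaw, angle) to both images' dark ridge
def bail(x,y,yaw,a):
    v=np.r_[np.linspace(-.024,.024,25)]; u=np.full(25,.08)
    pts=np.c_[-u*np.cos(a),v,.066+u*np.sin(a)]
    X=np.array([np.cos(yaw),np.sin(yaw)]);Y=np.array([-X[1],X[0]])
    return np.c_[np.array([x,y])+pts[:,:1]*X+pts[:,1:2]*Y,pts[:,2]]
best=[]
bl={}
for n,c in(("s",sc),("t",tp)):
    g=cv2.cvtColor(c["pixels"],cv2.COLOR_BGR2GRAY).astype(np.float32)
    bl[n]=cv2.morphologyEx(g,cv2.MORPH_BLACKHAT,np.ones((7,7)))
for yaw in np.radians(np.arange(-30,12,2)):
  for a in np.arange(-.05,.5,.05):
    for dx in np.arange(-.006,.0061,.003):
      for dy in np.arange(-.006,.0061,.003):
        P=bail(.541+dx,-.230+dy,yaw,a); s=0
        for n,c in(("s",sc),("t",tp)):
            q=np.array([px(c,p) for p in P[::3]],np.float32)
            s+=cv2.remap(bl[n],q[:,:1],q[:,1:],1).mean()
        best.append((s,np.degrees(yaw),a,dx,dy,*P[12]))
best.sort(reverse=True)
for b in best[:8]: print(np.round(b,3))
```

```text
0.066 [ 0.4554 -0.226   0.066 ] [ 0.4681 -0.1808  0.066 ] mid [ 0.4618 -0.2034  0.066 ] 0.04692517744869015 yaw of y axis-90 -15.69386203700354
0.078 [ 0.4628 -0.2281  0.078 ] [ 0.4753 -0.1834  0.078 ] mid [ 0.4691 -0.2058  0.078 ] 0.04644160865771269 yaw of y axis-90 -15.693862037003441
[ 5.5099e+01 -1.8000e+01  1.5000e-01  0.0000e+00 -3.0000e-03  4.6600e-01
 -2.0900e-01  7.8000e-02]
[ 54.98  -16.      0.15    0.      0.      0.465  -0.208   0.078]
[ 5.406e+01 -1.600e+01  1.500e-01  0.000e+00 -3.000e-03  4.650e-01
 -2.110e-01  7.800e-02]
[ 53.714 -14.      0.15    0.      0.      0.464  -0.211   0.078]
[ 5.3697e+01 -2.0000e+01  1.5000e-01  0.0000e+00 -3.0000e-03  4.6700e-01
 -2.0600e-01  7.8000e-02]
[ 53.602 -18.      0.15    0.      0.      0.466  -0.206   0.078]
[ 5.3055e+01 -1.4000e+01  1.0000e-01  0.0000e+00  3.0000e-03  4.6400e-01
 -2.0800e-01  7.4000e-02]
[ 5.2984e+01 -1.4000e+01  1.5000e-01  0.0000e+00  3.0000e-03  4.6400e-01
 -2.0800e-01  7.8000e-02]
```

```bash
python3 -c "
from station import sense; import numpy as np
print(np.round(sense()['joints'],1))"; python3 st.py 0.4655 -0.2095 0.12
```

```text
[ 14.3  14.2 -14.9   0.  -61.   77. ]
17.68 [ 0.5302 -0.0301  0.1893] [[1.0, 0.023, -0.002], [0.023, -1.0, -0.001], [-0.002, 0.0, -1.0]] F [ 0.4 -0.4 -0. ] 0.3978704733688982
slide [-0.0686  0.1779  0.0695]
```

>>> servo_tool:
  slide:
    - [-0.014,0.036,0]
    - [-0.028,0.072,0]
    - [-0.042,0.108,0]
    - [-0.055,0.144,0]
    - [-0.0686,0.178,0]
  spin: [7,14,21,28,35]
  grip: [0.6,0.6,0.6,0.6,0.6]

```text
time_s: 18.1
tcp_pos: [0.4651, -0.211, 0.19]
ee_rot: [[0.829, -0.559, -0.001], [-0.559, -0.829, -0.0], [-0.0, 0.0, -1.0]]
wrist_force: [0.7, 0.7, 0.7]
gripper_width: 0.397
gripper_force: 0.0
```

>>> servo_tool:
  slide:
    - [0,0,0]
    - [0,0,0]
    - [0,0,0]
    - [0,0,0]
    - [0,0,0]
  spin: [7,14,21,28,35]
  grip: [0.6,0.6,0.6,0.6,0.6]

```text
time_s: 18.52
tcp_pos: [0.4657, -0.2097, 0.1898]
ee_rot: [[0.357, -0.934, -0.001], [-0.934, -0.357, 0.0], [-0.0, 0.001, -1.0]]
wrist_force: [-0.2, -0.4, -0.8]
gripper_width: 0.396
gripper_force: 0.0
```

>>> servo_tool:
  slide:
    - [0,0,0]
    - [0,0,0.01]
    - [0,0,0.02]
    - [0,0,0.04]
    - [0,0,0.06]
  spin: [7,14,21,28,35]
  grip: [0.6,0.6,0.6,0.6,0.6]

```text
time_s: 18.93
tcp_pos: [0.4664, -0.2096, 0.1299]
ee_rot: [[-0.243, -0.97, 0.001], [-0.97, 0.243, -0.0], [-0.0, -0.001, -1.0]]
wrist_force: [0.1, -0.1, -0.9]
gripper_width: 0.397
gripper_force: 0.0
```

>>> servo_tool:
  slide:
    - [0,0,0]
    - [0,0,0]
    - [0,0,0]
    - [0,0,0]
    - [0,0,0]
  spin: [2.3,2.3,2.3,2.3,2.3]
  grip: [0.6,0.6,0.6,0.6,0.6]

```text
time_s: 19.35
tcp_pos: [0.4665, -0.2096, 0.1309]
ee_rot: [[-0.275, -0.961, 0.001], [-0.961, 0.275, -0.0], [-0.0, -0.002, -1.0]]
wrist_force: [-0.4, -0.2, -0.2]
gripper_width: 0.405
gripper_force: 0.0
```

```bash
python3 st.py 0.4655 -0.2095 0.052
python3 - <<'E'
from h import *
c=capture("scene"); cv2.imwrite("pics/p7.png",cv2.resize(c["pixels"][140:250,190:300],(600,600),interpolation=3))
for n in("scene","top"):
    if n=="top": capture(n)
    for t in("bail_grip","pail"): print(n,t,[(np.round(r["point"],3).tolist(),round(r["conf"],2)) for r in tip_of(t,n)[:2]])
E
```

```text
19.35 [ 0.4665 -0.2096  0.1309] [[-0.275, -0.961, 0.001], [-0.961, 0.275, -0.0], [-0.0, -0.002, -1.0]] F [-0.4 -0.2 -0.2] 0.4050771022330658
slide [0.0002 0.0011 0.0789]
scene bail_grip [([0.629, 0.268, 0.005], 0.73), ([0.468, -0.21, 0.076], 0.4)]
scene pail [([0.543, -0.228, -0.001], 0.93)]
top bail_grip []
top pail [([0.593, -0.459, 0.002], 0.43)]
```

>>> servo_tool:
  slide:
    - [0,0.0005,0.015]
    - [0,0.0005,0.03]
    - [0,0.0005,0.045]
    - [0,0.0005,0.055]
    - [0,0.0005,0.06]
  spin: [0,0,0,0,0]
  grip: [0.6,0.6,0.6,0.6,0.6]

```text
time_s: 20.07
tcp_pos: [0.4647, -0.2092, 0.0689]
ee_rot: [[-0.276, -0.961, -0.002], [-0.961, 0.276, 0.0], [0.0, 0.002, -1.0]]
wrist_force: [-0.9, 0.5, 0.6]
gripper_width: 0.398
gripper_force: 0.0
```

>>> servo_tool:
  slide:
    - [0,0,0.005]
    - [0,0,0.01]
    - [0,0,0.015]
    - [0,0,0.018]
    - [0,0,0.018]
  spin: [0,0,0,0,0]
  grip: [0.6,0.6,0.6,0.6,0.6]

```text
time_s: 20.48
tcp_pos: [0.4652, -0.2093, 0.0518]
ee_rot: [[-0.276, -0.961, -0.001], [-0.961, 0.276, 0.0], [0.0, 0.001, -1.0]]
wrist_force: [-0.2, 0.8, 0.1]
gripper_width: 0.402
gripper_force: 0.0
```

>>> servo_tool:
  slide:
    - [0,0,0]
    - [0,0,0]
    - [0,0,0]
    - [0,0,0]
    - [0,0,0]
  spin: [0,0,0,0,0]
  grip: [0.8,0.88,0.9,0.9,0.9]

```text
time_s: 20.9
tcp_pos: [0.4656, -0.2094, 0.0525]
ee_rot: [[-0.276, -0.961, 0.0], [-0.961, 0.276, -0.0], [-0.0, -0.0, -1.0]]
wrist_force: [0.0, 0.7, -1.2]
gripper_width: 0.136
gripper_force: 0.0
```

>>> servo_tool:
  slide:
    - [0,0,0]
    - [0,0,0]
    - [0,0,0]
    - [0,0,0]
    - [0,0,0]
  spin: [0,0,0,0,0]
  grip: [1,1,1,1,1]

```text
time_s: 21.32
tcp_pos: [0.4652, -0.2094, 0.0522]
ee_rot: [[-0.276, -0.961, -0.001], [-0.961, 0.276, 0.0], [0.0, 0.001, -1.0]]
wrist_force: [-0.4, -0.0, 1.3]
gripper_width: 0.045
gripper_force: 30.0
```

```bash
python3 st.py
python3 - <<'E'
from h import *
c=capture("scene"); cv2.imwrite("pics/p7.png",cv2.resize(c["pixels"][140:250,190:300],(600,600),interpolation=3))
for t in("bail_grip","pail"): print(t,[(np.round(r["point"],3).tolist(),round(r["conf"],2)) for r in tip_of(t,"scene")[:2]])
E
```

```text
21.32 [ 0.4652 -0.2094  0.0522] [[-0.276, -0.961, -0.001], [-0.961, 0.276, 0.0], [0.0, 0.001, -1.0]] F [-0.4 -0.   1.3] 0.04485880177076199
bail_grip []
pail [([0.546, -0.228, -0.005], 0.92)]
```

Wire gripped at 30 N. Raising the bail along its arc in small steps.

>>> servo_tool:
  slide:
    - [0,-0.001,-0.0055]
    - [0,-0.0024,-0.0109]
    - [0,-0.0042,-0.0162]
    - [0,-0.0064,-0.0214]
    - [0,-0.0089,-0.0264]
  spin: [0,0,0,0,0]
  grip: [1,1,1,1,1]

```text
time_s: 21.88
tcp_pos: [0.4746, -0.2119, 0.0794]
ee_rot: [[-0.276, -0.961, 0.001], [-0.961, 0.276, -0.0], [-0.0, -0.001, -1.0]]
wrist_force: [1.4, -0.6, -3.0]
gripper_width: 0.052
gripper_force: 30.4
```

```bash
python3 st.py
python3 - <<'E'
from h import *
for n in("scene","top"):
    c=capture(n); P=cloud(c)
    for t in("bail_grip","pail"): print(t,[(np.round(r["point"],3).tolist(),round(r["conf"],2)) for r in tip_of(t,n)[:2]])
    m=(np.hypot(P[...,0]-.541,P[...,1]+.23)<.045)&(P[...,2]>.06)&(P[...,2]<.085);q=P[m]; print(n,len(q),q.mean(0).round(4),q[:,2].max())
E
```

```text
21.88 [ 0.4746 -0.2119  0.0794] [[-0.276, -0.961, 0.001], [-0.961, 0.276, -0.0], [-0.0, -0.001, -1.0]] F [ 1.4 -0.6 -3. ] 0.052348713656924103
bail_grip []
pail [([0.543, -0.231, -0.002], 0.92)]
scene 255 [ 0.5399 -0.23    0.0703] 0.08444983691927205
bail_grip []
pail []<stdin>:5: RuntimeWarning: Mean of empty slice.
  ret = um.true_divide(
Traceback (most recent call last):
ValueError: zero-size array to reduction operation maximum which has no identity
```

```bash
cat > pt.py <<'E'
from h import *
a=dict(np.load("scene0.npz"))["pixels"]; c=capture("scene"); b=c["pixels"]; np.savez("now.npz",**c)
for n,(y0,y1,x0,x1) in {"pail":(213,244,238,268),"foot":(226,244,240,266),"rim":(210,222,240,266)}.items():
    r=cv2.matchTemplate(cv2.resize(b[y0-12:y1+12,x0-12:x1+12],None,fx=4,fy=4,interpolation=2),cv2.resize(a[y0:y1,x0:x1],None,fx=4,fy=4,interpolation=2),5)
    _,v,_,l=cv2.minMaxLoc(r); print(n,round(v,3),(np.array(l)/4-12))
P=cloud(c); m=(np.hypot(P[...,0]-.541,P[...,1]+.23)<.045)&(P[...,2]>.02)&(P[...,2]<.1);q=P[m];print(len(q),q.mean(0).round(4))
Q=cloud(dict(np.load("scene0.npz")));m=(np.hypot(Q[...,0]-.541,Q[...,1]+.23)<.045)&(Q[...,2]>.02)&(Q[...,2]<.1);q=Q[m];print(len(q),q.mean(0).round(4))
E
python3 pt.py
```

```text
pail 0.995 [ 0.25 -0.25]
foot 0.995 [ 0.25 -0.5 ]
rim 0.81 [0. 1.]
572 [ 0.5395 -0.2302  0.0536]
571 [ 0.5404 -0.2302  0.0533]
```

>>> servo_tool:
  slide:
    - [0,-0.0029,-0.0048]
    - [0,-0.006,-0.0094]
    - [0,-0.0095,-0.0138]
    - [0,-0.0133,-0.0179]
    - [0,-0.0174,-0.0218]
  spin: [0,0,0,0,0]
  grip: [1,1,1,1,1]

```text
time_s: 22.65
tcp_pos: [0.491, -0.2166, 0.1008]
ee_rot: [[-0.276, -0.961, -0.0], [-0.961, 0.276, 0.0], [-0.0, 0.0, -1.0]]
wrist_force: [0.4, 0.1, -3.7]
gripper_width: 0.05
gripper_force: 30.2
```

```bash
python3 pt.py
```

```text
pail 0.931 [ 0.   -1.25]
foot 0.988 [ 0.  -1.5]
rim 0.641 [  2.5 -12. ]
502 [ 0.5385 -0.2292  0.0534]
571 [ 0.5404 -0.2302  0.0533]
```

Run:
```python
from h import *
a=dict(np.load("scene0.npz"))["pixels"];b=dict(np.load("now.npz"))["pixels"]
s=lambda i:cv2.resize(i[170:255,215:285],(395,480),interpolation=3)
cv2.imwrite("pics/p8.png",cv2.convertScaleAbs(np.hstack([s(a),s(b)]),alpha=1.6))
```

```text
(no output)
```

View pics/p8.png

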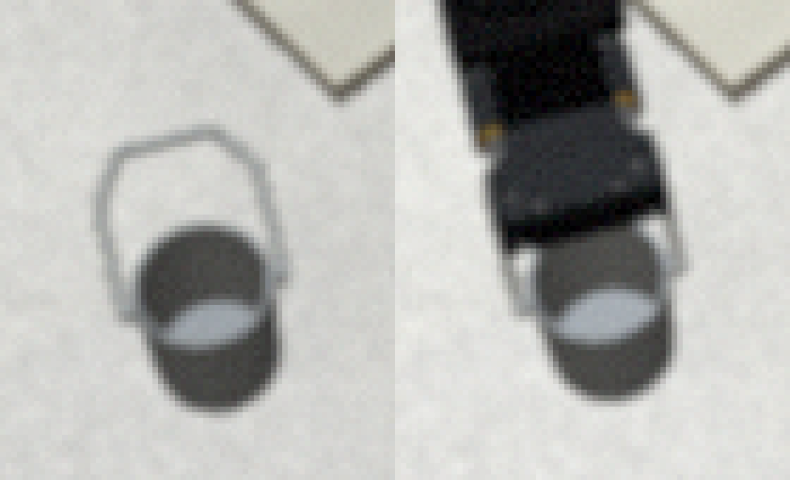

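The pail stands and the bail is partly up, but its foot moved about 1.5 px upward (y 410 → 400 in the crop). I need to tell a slide from a lift, so I'll use depth.

Run:
```python
from h import *
A=cloud(dict(np.load("scene0.npz")));B=cloud(dict(np.load("now.npz")))
for nm,P in(("0",A),("n",B)):
    print(nm)
    for v in range(228,247,1):
        q=P[v,249:257]; print(v,q.mean(0).round(3).tolist(),end=" ")
    print()
    # wall points by height: x-y fit of camera-side
    m=(np.hypot(P[...,0]-.541,P[...,1]+.23)<.055)
    for lo in(.008,.018,.028,.038,.048,.058,.066,.074):
        k=m&(P[...,2]>lo)&(P[...,2]<lo+.01); print(lo,k.sum(),P[k].mean(0).round(4) if k.sum() else "",P[k][:,0].max().round(4) if k.sum() else "")
```

```text
0
228 [0.53, -0.225, 0.005] 229 [0.541, -0.23, 0.022] 230 [0.557, -0.236, 0.048] 231 [0.572, -0.241, 0.071] 232 [0.572, -0.241, 0.066] 233 [0.571, -0.242, 0.06] 234 [0.57, -0.242, 0.052] 235 [0.571, -0.243, 0.049] 236 [0.571, -0.244, 0.043] 237 [0.57, -0.244, 0.037] 238 [0.569, -0.244, 0.03] 239 [0.568, -0.245, 0.023] 240 [0.568, -0.245, 0.017] 241 [0.568, -0.246, 0.012] 242 [0.567, -0.246, 0.004] 243 [0.567, -0.247, -0.001] 244 [0.57, -0.248, -0.0] 245 [0.572, -0.25, -0.002] 246 [0.575, -0.251, -0.001] 
0.008 72 [ 0.5424 -0.2323  0.0128] 0.5741
0.018 73 [ 0.5381 -0.2311  0.0231] 0.574
0.028 77 [ 0.5416 -0.2307  0.0328] 0.5767
0.038 83 [ 0.5395 -0.2314  0.0428] 0.5762
0.048 89 [ 0.5435 -0.2287  0.053 ] 0.5751
0.058 110 [ 0.5391 -0.2311  0.0637] 0.5752
0.066 189 [ 0.5352 -0.2292  0.0714] 0.5769
0.074 62 [ 0.5393 -0.2304  0.0757] 0.575
n
228 [0.534, -0.227, 0.013] 229 [0.551, -0.233, 0.041] 230 [0.57, -0.24, 0.072] 231 [0.57, -0.24, 0.067] 232 [0.569, -0.241, 0.061] 233 [0.567, -0.241, 0.052] 234 [0.567, -0.241, 0.047] 235 [0.566, -0.241, 0.039] 236 [0.566, -0.242, 0.033] 237 [0.565, -0.242, 0.028] 238 [0.564, -0.243, 0.02] 239 [0.563, -0.243, 0.012] 240 [0.562, -0.243, 0.005] 241 [0.562, -0.244, -0.0] 242 [0.564, -0.245, -0.001] 243 [0.566, -0.247, -0.003] 244 [0.645, -0.271, 0.152] 245 [0.573, -0.25, -0.001] 246 [0.575, -0.251, -0.001] 
0.008 86 [ 0.5323 -0.2283  0.0117] 0.5677
0.018 67 [ 0.5376 -0.2262  0.023 ] 0.5693
0.028 75 [ 0.537  -0.2286  0.0326] 0.57
0.038 76 [ 0.535  -0.2298  0.0432] 0.5717
0.048 81 [ 0.5373 -0.2269  0.0531] 0.5714
0.058 75 [ 0.5403 -0.2305  0.063 ] 0.574
0.066 113 [ 0.5454 -0.2316  0.0711] 0.5733
0.074 63 [ 0.5401 -0.2294  0.0772] 0.5746
```

Depth shows the rim almost unmoved and the foot about 5 mm nearer the gripper: the clamp's friction tilts the pail about 3.5°. I'll lower a little and loosen to a loose cage so it settles flat, then re-measure.

>>> servo_tool:
  slide:
    - [0,0,0.001]
    - [0,0,0.002]
    - [0,0,0.003]
    - [0,0,0.004]
    - [0,0,0.004]
  spin: [0,0,0,0,0]
  grip: [1,1,1,1,1]

```text
time_s: 23.12
tcp_pos: [0.4906, -0.2166, 0.0965]
ee_rot: [[-0.276, -0.961, -0.0], [-0.961, 0.276, -0.0], [0.0, -0.0, -1.0]]
wrist_force: [-3.0, 1.4, 4.1]
gripper_width: 0.05
gripper_force: 29.7
```

>>> servo_tool:
  slide:
    - [0,0,0]
    - [0,0,0]
    - [0,0,0]
    - [0,0,0]
    - [0,0,0]
  spin: [0,0,0,0,0]
  grip: [0.91,0.88,0.86,0.86,0.86]

```text
time_s: 23.53
tcp_pos: [0.4908, -0.2166, 0.0962]
ee_rot: [[-0.276, -0.961, -0.0], [-0.961, 0.276, 0.0], [-0.0, 0.0, -1.0]]
wrist_force: [-0.8, 0.0, 1.2]
gripper_width: 0.136
gripper_force: 0.6
```

```bash
cat > tilt.py <<'E'
from h import *
c=capture("scene"); np.savez("now.npz",**c)
for P in(cloud(dict(np.load("scene0.npz"))),cloud(c)):
    for v0 in(230,):
        q=P[222:250,249:257].reshape(-1,3); q=q[(q[:,2]>.006)&(q[:,2]<.06)&(q[:,0]>.553)]
        f=np.polyfit(q[:,2],q[:,0],1); print("wall x at z=0",f[1].round(4),"slope mm/70mm",(f[0]*70).round(2),len(q))
E
python3 tilt.py; python3 pt.py; python3 st.py
```

```text
wall x at z=0 0.567 slope mm/70mm 5.48 69
wall x at z=0 0.5627 slope mm/70mm 9.19 59
pail 0.894 [ 0. -1.]
foot 0.962 [ 0.   -1.25]
rim 0.657 [  2.5 -12. ]
475 [ 0.5402 -0.2298  0.0544]
571 [ 0.5404 -0.2302  0.0533]
23.63 [ 0.4908 -0.2166  0.0963] [[-0.276, -0.961, -0.0], [-0.961, 0.276, 0.0], [-0.0, 0.0, -1.0]] F [-1.4  0.8 -0.2] 0.13867275606890522
```

```bash
cat > cone.py <<'E'
from h import *
from scipy.optimize import least_squares
def fit(P):
    m=(np.hypot(P[...,0]-.54,P[...,1]+.23)<.055)&(P[...,2]>.006)&(P[...,2]<.06)
    q=P[m]; q=q[(q[:,:2]-[.54,-.23])@[.83,-.55]>.012]   # camera side outer wall
    r=lambda p:np.hypot(q[:,0]-p[0]-p[2]*q[:,2],q[:,1]-p[1]-p[3]*q[:,2])-(.031+.04*q[:,2])
    s=least_squares(r,[.54,-.23,0,0],loss="soft_l1",f_scale=.002); return s.x.round(4),len(q)
if __name__=="__main__":
    print("0",*fit(cloud(dict(np.load("scene0.npz")))))
    c=capture("scene"); np.savez("now.npz",**c); print("now",*fit(cloud(c)))
E
python3 cone.py
```

```text
0 [ 0.5412 -0.2308 -0.0088  0.0078] 183
now [ 0.5352 -0.2279  0.0846 -0.0234] 137
```

>>> servo_tool:
  slide:
    - [0,0,0]
    - [0,0,0]
    - [0,0,0]
    - [0,0,0]
    - [0,0,0]
  spin: [0,0,0,0,0]
  grip: [0.75,0.75,0.75,0.75,0.75]

```text
time_s: 24.1
tcp_pos: [0.4913, -0.2167, 0.0966]
ee_rot: [[-0.276, -0.961, 0.001], [-0.961, 0.276, -0.0], [-0.0, -0.001, -1.0]]
wrist_force: [0.8, -0.7, -0.2]
gripper_width: 0.243
gripper_force: 0.0
```

```bash
python3 cone.py; python3 st.py
python3 - <<'E'
from h import *
c=capture("top"); P=cloud(c); m=(np.hypot(P[...,0]-.541,P[...,1]+.23)<.06)&(P[...,2]>.05)&(P[...,2]<.1); q=P[m]; print(len(q), q.mean(0) if len(q) else 0, q.max(0),q.min(0))
E
```

```text
0 [ 0.5412 -0.2308 -0.0088  0.0078] 183
now [ 5.353e-01 -2.281e-01 -6.700e-03  4.000e-04] 169
24.15 [ 0.4912 -0.2167  0.0966] [[-0.276, -0.961, 0.001], [-0.961, 0.276, -0.0], [-0.0, -0.001, -1.0]] F [ 0.7 -0.1  0.4] 0.24832258080378009Traceback (most recent call last):
  File "<stdin>", line 2, in <module>
    return umr_maximum(a, axis, None, out, keepdims, initial, where)
ValueError: zero-size array to reduction operation maximum which has no identity
```

The pail is upright again at (0.535,-0.228) and the bail stays part-raised. I'll now push it the rest of the way with the rear finger, without clamping.

>>> servo_tool:
  slide:
    - [0,-0.0074,-0.0089]
    - [0,-0.012,-0.012]
    - [0,-0.017,-0.0147]
    - [0,-0.0205,-0.0165]
    - [0,-0.0243,-0.018]
  spin: [0,0,0,0,0]
  grip: [0.75,0.75,0.75,0.75,0.75]

```text
time_s: 24.62
tcp_pos: [0.5144, -0.2234, 0.1145]
ee_rot: [[-0.276, -0.961, -0.0], [-0.961, 0.276, 0.0], [-0.0, 0.0, -1.0]]
wrist_force: [-1.1, -0.1, 0.5]
gripper_width: 0.249
gripper_force: 0.3
```

```bash
python3 cone.py; python3 st.py
```

```text
0 [ 0.5412 -0.2308 -0.0088  0.0078] 183
now [ 0.535  -0.2285  0.0034  0.0125] 163
24.67 [ 0.5153 -0.2237  0.1148] [[-0.276, -0.961, 0.001], [-0.961, 0.276, -0.0], [0.0, -0.001, -1.0]] F [-0.4  0.5  0.2] 0.2515517343316794
```

Stable. Continue.

>>> servo_tool:
  slide:
    - [0,-0.004,-0.0013]
    - [0,-0.0076,-0.0025]
    - [0,-0.0115,-0.0034]
    - [0,-0.0154,-0.0042]
    - [0,-0.0194,-0.0047]
  spin: [0,0,0,0,0]
  grip: [0.75,0.75,0.75,0.75,0.75]

```text
time_s: 25.08
tcp_pos: [0.5332, -0.2288, 0.1192]
ee_rot: [[-0.276, -0.961, 0.0], [-0.961, 0.276, -0.0], [0.0, -0.0, -1.0]]
wrist_force: [-1.6, 0.6, 0.7]
gripper_width: 0.249
gripper_force: 0.2
```

```bash
python3 cone.py; python3 st.py
```

```text
0 [ 0.5412 -0.2308 -0.0088  0.0078] 183
now [ 0.5352 -0.2281 -0.0071  0.003 ] 167
25.13 [ 0.5341 -0.229   0.1193] [[-0.275, -0.961, 0.001], [-0.961, 0.275, -0.001], [0.0, -0.001, -1.0]] F [ 0.4 -0.5  0.7] 0.24754267866933705
```

>>> servo_tool:
  slide:
    - [0,-0.003,-0.0004]
    - [0,-0.006,-0.0007]
    - [0,-0.008,-0.0007]
    - [0,-0.009,-0.0007]
    - [0,-0.009,-0.0007]
  spin: [0,0,0,0,0]
  grip: [0.75,0.75,0.75,0.75,0.75]

```text
time_s: 25.55
tcp_pos: [0.5417, -0.2312, 0.1198]
ee_rot: [[-0.276, -0.961, 0.0], [-0.961, 0.276, -0.0], [0.0, -0.0, -1.0]]
wrist_force: [0.2, -0.1, 0.0]
gripper_width: 0.251
gripper_force: 0.0
```

```bash
python3 cone.py; python3 st.py
python3 - <<'E'
from h import *
c=dict(np.load("now.npz")); P=cloud(c)
X=np.array([.961,-.276]);Y=np.array([.276,.961])
D=P[...,:2]-[.5353,-.2281]; u=D@X; v=D@Y
m=(abs(v)>.024)&(abs(v)<.048)&(abs(u)<.09)&(P[...,2]>.08)&(P[...,2]<.14)
for a,b,z in sorted(zip(v[m].round(3),u[m].round(3),P[m][:,2].round(3))): print((float(a),float(b),float(z)),end=" ")
E
```

```text
0 [ 0.5412 -0.2308 -0.0088  0.0078] 183
now [ 0.5355 -0.2277 -0.0102 -0.007 ] 165
25.6 [ 0.5416 -0.2312  0.1198] [[-0.276, -0.961, 0.0], [-0.961, 0.276, -0.0], [0.0, -0.0, -1.0]] F [ 0.7 -0.4 -0.1] 0.2531875152444682
(-0.042, 0.001, 0.102) (-0.041, -0.002, 0.118) (-0.041, 0.001, 0.108) (-0.041, 0.002, 0.087) (-0.04, -0.001, 0.114) (-0.04, 0.003, 0.115) (-0.037, 0.0, 0.115) (0.042, 0.002, 0.114)
```

Bail arms measured at u≈0 up to z=0.118: it is upright and the pail stands. Centre, close, and lift gently.

>>> servo_tool:
  slide:
    - [0,0.003,0]
    - [0,0.0065,0]
    - [0,0.0065,0]
    - [0,0.0065,0]
    - [0,0.0065,0]
  spin: [0,0,0,0,0]
  grip: [0.75,0.75,0.82,0.88,0.92]

```text
time_s: 26.02
tcp_pos: [0.5352, -0.2293, 0.12]
ee_rot: [[-0.276, -0.961, 0.0], [-0.961, 0.276, -0.0], [0.0, -0.0, -1.0]]
wrist_force: [-0.2, -0.2, 0.1]
gripper_width: 0.121
gripper_force: 0.0
```

>>> servo_tool:
  slide:
    - [0,0,0]
    - [0,0,0]
    - [0,0,0]
    - [0,0,0]
    - [0,0,0]
  spin: [0,0,0,0,0]
  grip: [1,1,1,1,1]

```text
time_s: 26.43
tcp_pos: [0.5352, -0.2294, 0.1199]
ee_rot: [[-0.276, -0.961, -0.0], [-0.961, 0.276, -0.0], [0.0, 0.0, -1.0]]
wrist_force: [-0.3, 1.1, 1.2]
gripper_width: 0.055
gripper_force: 30.0
```

```bash
python3 cone.py; python3 st.py
```

```text
0 [ 0.5412 -0.2308 -0.0088  0.0078] 183
now [ 0.5356 -0.2281 -0.0111  0.0084] 174
26.48 [ 0.5352 -0.2293  0.1199] [[-0.276, -0.961, 0.0], [-0.961, 0.276, -0.0], [0.0, -0.0, -1.0]] F [0.2 0.8 2.8] 0.05869983517188748
```

>>> servo_tool:
  slide:
    - [0,0,-0.001]
    - [0,0,-0.003]
    - [0,0,-0.006]
    - [0,0,-0.01]
    - [0,0,-0.015]
  spin: [0,0,0,0,0]
  grip: [1,1,1,1,1]

```text
time_s: 26.9
tcp_pos: [0.5348, -0.2292, 0.1347]
ee_rot: [[-0.276, -0.961, -0.001], [-0.961, 0.276, 0.0], [0.0, 0.001, -1.0]]
wrist_force: [-0.5, -0.9, -3.9]
gripper_width: 0.054
gripper_force: 30.0
```

>>> servo_tool:
  slide:
    - [0,0,-0.008]
    - [0,0,-0.018]
    - [0,0,-0.03]
    - [0,0,-0.045]
    - [0,0,-0.06]
  spin: [0,0,0,0,0]
  grip: [1,1,1,1,1]

```text
time_s: 27.32
tcp_pos: [0.5352, -0.2294, 0.1964]
ee_rot: [[-0.276, -0.961, 0.001], [-0.961, 0.276, -0.0], [-0.0, -0.001, -1.0]]
wrist_force: [0.4, 0.5, -3.1]
gripper_width: 0.052
gripper_force: 30.0
```

>>> servo_tool:
  slide:
    - [0,0,-0.02]
    - [0,0,-0.045]
    - [0,0,-0.07]
    - [0,0,-0.09]
    - [0,0,-0.1]
  spin: [0,0,0,0,0]
  grip: [1,1,1,1,1]

```text
time_s: 27.73
tcp_pos: [0.5361, -0.2298, 0.2994]
ee_rot: [[-0.276, -0.961, 0.006], [-0.961, 0.275, -0.002], [0.0, -0.007, -1.0]]
wrist_force: [-0.1, -1.0, -3.0]
gripper_width: 0.051
gripper_force: 30.0
```

>>> servo_tool:
  slide:
    - [-0.01,0.001,0]
    - [-0.025,0.0025,0]
    - [-0.045,0.0045,0]
    - [-0.07,0.007,0]
    - [-0.095,0.0095,0]
  spin: [0,0,0,0,0]
  grip: [1,1,1,1,1]

```text
time_s: 28.15
tcp_pos: [0.5513, -0.1338, 0.293]
ee_rot: [[-0.277, -0.961, -0.003], [-0.961, 0.277, 0.001], [-0.0, 0.003, -1.0]]
wrist_force: [0.5, -0.1, -4.2]
gripper_width: 0.053
gripper_force: 30.0
```

```bash
python3 st.py 0.6255 0.268 0.3
python3 - <<'E'
from h import *
from scipy.optimize import least_squares
g=np.array(sense()["tcp_pos"]); c=capture("scene"); P=cloud(c)
z0=g[2]+.026-.146; m=(np.hypot(P[...,0]-g[0],P[...,1]-g[1])<.06)&(P[...,2]>z0-.02)&(P[...,2]<z0+.085); q=P[m]
print(len(q),q.min(0),q.max(0),"expected bottom",z0)
w=q[(q[:,2]>z0+.008)&(q[:,2]<z0+.06)&((q[:,:2]-g[:2])@[.83,-.55]>.012)]
r=lambda p:np.hypot(w[:,0]-p[0]-p[2]*(w[:,2]-z0),w[:,1]-p[1]-p[3]*(w[:,2]-z0))-(.031+.04*(w[:,2]-z0))
print(least_squares(r,[g[0],g[1],0,0],loss="soft_l1",f_scale=.002).x.round(4))
E
```

```text
28.15 [ 0.5513 -0.1338  0.293 ] [[-0.277, -0.961, -0.003], [-0.961, 0.277, 0.001], [-0.0, 0.003, -1.0]] F [ 0.5 -0.1 -4.2] 0.05287225892028082
slide [-0.4066  0.0399 -0.0068]
662 [ 0.52187516 -0.17240381  0.17092939] [ 0.58756874 -0.09247522  0.25565577] expected bottom 0.1729986832475318
[ 5.526e-01 -1.319e-01 -6.400e-03  4.000e-04]
```

Pail hangs level under the gripper. Carry on to the cell.

>>> servo_tool:
  slide:
    - [-0.025,0.0025,0]
    - [-0.05,0.005,0]
    - [-0.075,0.0075,0]
    - [-0.1,0.01,0]
    - [-0.125,0.0125,0]
  spin: [0,0,0,0,0]
  grip: [1,1,1,1,1]

```text
time_s: 28.62
tcp_pos: [0.5738, -0.0101, 0.2932]
ee_rot: [[-0.276, -0.961, -0.003], [-0.961, 0.276, 0.0], [0.001, 0.003, -1.0]]
wrist_force: [0.4, -0.1, -2.9]
gripper_width: 0.059
gripper_force: 30.0
```

>>> servo_tool:
  slide:
    - [-0.025,0.0025,0]
    - [-0.05,0.005,0]
    - [-0.075,0.0075,0]
    - [-0.1,0.01,0]
    - [-0.125,0.0125,0]
  spin: [0,0,0,0,0]
  grip: [1,1,1,1,1]

```text
time_s: 29.03
tcp_pos: [0.5961, 0.1135, 0.2931]
ee_rot: [[-0.275, -0.961, -0.003], [-0.961, 0.275, -0.0], [0.001, 0.003, -1.0]]
wrist_force: [0.6, 0.1, -3.7]
gripper_width: 0.053
gripper_force: 30.0
```

>>> servo_tool:
  slide:
    - [-0.025,0.0025,0]
    - [-0.05,0.005,0]
    - [-0.075,0.0075,0]
    - [-0.1,0.01,0]
    - [-0.118,0.0118,0]
  spin: [0,0,0,0,0]
  grip: [1,1,1,1,1]

```text
time_s: 29.45
tcp_pos: [0.6175, 0.2311, 0.2925]
ee_rot: [[-0.274, -0.962, -0.003], [-0.962, 0.274, -0.0], [0.001, 0.003, -1.0]]
wrist_force: [0.3, 0.7, -4.2]
gripper_width: 0.054
gripper_force: 30.0
```

>>> servo_tool:
  slide:
    - [-0.012,0.001,0]
    - [-0.022,0.002,0]
    - [-0.03,0.0025,0]
    - [-0.034,0.003,0]
    - [-0.036,0.003,0]
  spin: [3,8,14,19,23]
  grip: [1,1,1,1,1]

```text
time_s: 29.87
tcp_pos: [0.6243, 0.2652, 0.2923]
ee_rot: [[-0.632, -0.775, -0.004], [-0.775, 0.632, -0.001], [0.003, 0.002, -1.0]]
wrist_force: [0.1, -0.5, -4.0]
gripper_width: 0.052
gripper_force: 30.0
```

>>> servo_tool:
  slide:
    - [0,0,0]
    - [0,0,0]
    - [0,0,0]
    - [0,0,0]
    - [0,0,0]
  spin: [3,5,5,5,5]
  grip: [1,1,1,1,1]

```text
time_s: 30.28
tcp_pos: [0.6249, 0.264, 0.2938]
ee_rot: [[-0.694, -0.72, -0.002], [-0.72, 0.694, -0.001], [0.002, 0.001, -1.0]]
wrist_force: [-0.1, -0.4, -3.0]
gripper_width: 0.056
gripper_force: 30.0
```

```bash
python3 st.py 0.6255 0.268 0.23
cat > hang.py <<'E'
from h import *
from scipy.optimize import least_squares
g=np.array(sense()["tcp_pos"]); c=capture("scene"); P=cloud(c)
z0=g[2]+.026-.146
w=P[(np.hypot(P[...,0]-g[0],P[...,1]-g[1])<.06)]
w=w[(w[:,2]>max(z0+.008,.155))&(w[:,2]<z0+.06)&((w[:,:2]-g[:2])@[.83,-.55]>.012)]
r=lambda p:np.hypot(w[:,0]-p[0]-p[2]*(w[:,2]-z0),w[:,1]-p[1]-p[3]*(w[:,2]-z0))-(.031+.04*(w[:,2]-z0))
print("pail",least_squares(r,[g[0],g[1],0,0],loss="soft_l1",f_scale=.002).x.round(4),len(w),"bottom",z0.round(4))
q=P[(abs(P[...,0]-.57)<.16)&(abs(P[...,1]-.214)<.16)&(P[...,2]>.09)&(P[...,2]<.12)]
print("crate",cv2.minAreaRect(q[:,:2].astype(np.float32)))
for t in("cell_d","pail"): print(t,[(np.round(x["point"],3).tolist(),round(x["conf"],2)) for x in tip_of(t,"scene")[:4]])
E
python3 hang.py
```

```text
30.28 [0.6249 0.264  0.2938] [[-0.694, -0.72, -0.002], [-0.72, 0.694, -0.001], [0.002, 0.001, -1.0]] F [-0.1 -0.4 -3. ] 0.0563410020023688
slide [-0.0033  0.0023  0.0638]
pail [ 6.261e-01  2.662e-01 -6.000e-04 -5.800e-03] 260 bottom 0.1738
crate ((0.5722497701644897, 0.21432840824127197), (0.234117791056633, 0.23473073542118073), 1.071686029434204)
cell_d [([0.516, 0.162, 0.009], 0.94), ([0.519, 0.267, 0.01], 0.6), ([0.623, 0.16, 0.008], 0.58), ([0.382, -0.073, -0.002], 0.39)]
pail [([0.629, 0.269, 0.173], 0.63)]
```

>>> servo_tool:
  slide:
    - [-0.001,0.0015,0.008]
    - [-0.001,0.0015,0.02]
    - [-0.001,0.0015,0.032]
    - [-0.001,0.0015,0.044]
    - [-0.001,0.0015,0.055]
  spin: [0,0,0,0,0]
  grip: [1,1,1,1,1]

```text
time_s: 30.85
tcp_pos: [0.6246, 0.2656, 0.2384]
ee_rot: [[-0.695, -0.719, -0.001], [-0.719, 0.695, -0.0], [0.001, 0.001, -1.0]]
wrist_force: [0.4, 0.5, -2.9]
gripper_width: 0.052
gripper_force: 30.0
```

```bash
python3 st.py; python3 hang.py | head -1
```

```text
30.85 [0.6246 0.2656 0.2384] [[-0.695, -0.719, -0.001], [-0.719, 0.695, -0.0], [0.001, 0.001, -1.0]] F [ 0.4  0.5 -2.9] 0.05187543631676837
pail [0.6251 0.2657 0.0269 0.0357] 109 bottom 0.1184
```

>>> servo_tool:
  slide:
    - [0,0,0.01]
    - [0,0,0.02]
    - [0,0,0.03]
    - [0,0,0.04]
    - [0,0,0.05]
  spin: [0,0,0,0,0]
  grip: [1,1,1,1,1]

```text
time_s: 31.42
tcp_pos: [0.6248, 0.2656, 0.1885]
ee_rot: [[-0.695, -0.719, -0.001], [-0.719, 0.695, -0.0], [0.001, 0.0, -1.0]]
wrist_force: [-0.2, 0.5, -3.1]
gripper_width: 0.056
gripper_force: 30.0
```

>>> servo_tool:
  slide:
    - [0,0,0.01]
    - [0,0,0.02]
    - [0,0,0.03]
    - [0,0,0.038]
    - [0,0,0.042]
  spin: [0,0,0,0,0]
  grip: [1,1,1,1,1]

```text
time_s: 31.83
tcp_pos: [0.6244, 0.2653, 0.146]
ee_rot: [[-0.695, -0.719, -0.002], [-0.719, 0.695, -0.001], [0.002, 0.001, -1.0]]
wrist_force: [0.5, -0.6, -3.3]
gripper_width: 0.051
gripper_force: 30.0
```

>>> servo_tool:
  slide:
    - [0,0,0.004]
    - [0,0,0.008]
    - [0,0,0.011]
    - [0,0,0.013]
    - [0,0,0.013]
  spin: [0,0,0,0,0]
  grip: [1,1,1,1,1]

```text
time_s: 32.25
tcp_pos: [0.6249, 0.2656, 0.1346]
ee_rot: [[-0.695, -0.719, -0.0], [-0.719, 0.695, -0.0], [0.0, 0.0, -1.0]]
wrist_force: [-0.5, 0.2, -3.1]
gripper_width: 0.051
gripper_force: 30.0
```

>>> servo_tool:
  slide:
    - [0,0,0.001]
    - [0,0,0.002]
    - [0,0,0.003]
    - [0,0,0.003]
    - [0,0,0.003]
  spin: [0,0,0,0,0]
  grip: [1,1,1,1,1]

```text
time_s: 32.67
tcp_pos: [0.625, 0.2657, 0.1319]
ee_rot: [[-0.695, -0.719, -0.0], [-0.719, 0.695, -0.0], [0.0, 0.0, -1.0]]
wrist_force: [0.1, -0.2, -3.8]
gripper_width: 0.058
gripper_force: 30.0
```

>>> servo_tool:
  slide:
    - [0,0,0.0005]
    - [0,0,0.001]
    - [0,0,0.0015]
    - [0,0,0.002]
    - [0,0,0.002]
  spin: [0,0,0,0,0]
  grip: [1,1,1,1,1]

```text
time_s: 33.08
tcp_pos: [0.6254, 0.2658, 0.1304]
ee_rot: [[-0.695, -0.719, 0.001], [-0.719, 0.695, 0.0], [-0.001, -0.001, -1.0]]
wrist_force: [0.5, -0.5, -1.8]
gripper_width: 0.056
gripper_force: 30.0
```

>>> servo_tool:
  slide:
    - [0,0,0.0002]
    - [0,0,0.0005]
    - [0,0,0.0005]
    - [0,0,0.0005]
    - [0,0,0.0005]
  spin: [0,0,0,0,0]
  grip: [1,1,1,1,1]

```text
time_s: 33.5
tcp_pos: [0.6256, 0.2659, 0.1302]
ee_rot: [[-0.695, -0.719, 0.002], [-0.719, 0.695, 0.001], [-0.002, -0.001, -1.0]]
wrist_force: [-0.8, 0.2, 2.5]
gripper_width: 0.05
gripper_force: 30.0
```

Floor contact at 0.130, as predicted. Release and withdraw straight up.

>>> servo_tool:
  slide:
    - [0,0,0]
    - [0,0,0]
    - [0,0,0]
    - [0,0,0]
    - [0,0,0]
  spin: [0,0,0,0,0]
  grip: [0.92,0.85,0.75,0.65,0.6]

```text
time_s: 33.92
tcp_pos: [0.6247, 0.2655, 0.129]
ee_rot: [[-0.695, -0.719, -0.001], [-0.719, 0.695, -0.0], [0.001, 0.0, -1.0]]
wrist_force: [0.0, 0.7, -0.1]
gripper_width: 0.291
gripper_force: 0.0
```

>>> servo_tool:
  slide:
    - [0,0,0]
    - [0,0,-0.01]
    - [0,0,-0.025]
    - [0,0,-0.045]
    - [0,0,-0.07]
  spin: [0,0,0,0,0]
  grip: [0.6,0.6,0.6,0.6,0.6]

```text
time_s: 34.33
tcp_pos: [0.6243, 0.2652, 0.1993]
ee_rot: [[-0.695, -0.719, -0.002], [-0.719, 0.695, -0.002], [0.003, 0.001, -1.0]]
wrist_force: [0.2, -0.5, 0.2]
gripper_width: 0.398
gripper_force: 0.0
```

>>> servo_tool:
  slide:
    - [0,0,-0.03]
    - [0.02,-0.02,-0.06]
    - [0.045,-0.045,-0.07]
    - [0.07,-0.07,-0.07]
    - [0.09,-0.09,-0.07]
  spin: [0,0,0,0,0]
  grip: [0.6,0.6,0.6,0.6,0.6]

```text
time_s: 34.75
tcp_pos: [0.6274, 0.1367, 0.272]
ee_rot: [[-0.695, -0.719, 0.003], [-0.719, 0.695, 0.001], [-0.003, -0.002, -1.0]]
wrist_force: [-1.0, -0.5, -0.3]
gripper_width: 0.402
gripper_force: 0.0
```

```bash
python3 st.py
python3 - <<'E'
from h import *
for n in("scene","top"):
    c=capture(n); P=cloud(c)
    print(n,[(t,[(np.round(x["point"],3).tolist(),round(x["conf"],2)) for x in tip_of(t,n)[:7] if x["conf"]>.5]) for t in("pail","bail_grip","lid_a")])
    D=P[...,:2]-[.6255,.2665]; m=(np.hypot(D[...,0],D[...,1])<.06)
    for lo in (.075,.085,.1,.11,.12,.13,.14,.15):
        k=m&(P[...,2]>lo)&(P[...,2]<lo+.01); 
        if k.sum(): print(lo,k.sum(),P[k].mean(0).round(3),P[k].min(0).round(3)[:2],P[k].max(0).round(3)[:2])
E
```

```text
34.75 [0.6274 0.1367 0.272 ] [[-0.695, -0.719, 0.003], [-0.719, 0.695, 0.001], [-0.003, -0.002, -1.0]] F [-1.  -0.5 -0.3] 0.40180571575330004
scene [('pail', [([0.63, 0.267, 0.008], 0.83)]), ('bail_grip', []), ('lid_a', [([0.519, 0.157, 0.089], 0.84), ([0.386, 0.418, -0.0], 0.67), ([0.334, 0.204, 0.0], 0.61), ([0.627, 0.162, 0.088], 0.57), ([0.699, -0.044, -0.001], 0.55)])]
0.075 189 [0.62  0.274 0.08 ] [0.576 0.23 ] [0.685 0.32 ]
0.085 120 [0.625 0.277 0.09 ] [0.571 0.222] [0.685 0.326]
0.1 49 [0.624 0.246 0.103] [0.569 0.208] [0.684 0.326]
0.11 9 [0.632 0.268 0.116] [0.599 0.236] [0.659 0.293]
0.12 10 [0.63  0.265 0.124] [0.602 0.235] [0.658 0.296]
0.13 11 [0.631 0.269 0.134] [0.598 0.235] [0.657 0.298]
0.14 16 [0.628 0.265 0.145] [0.604 0.239] [0.655 0.291]
0.15 43 [0.628 0.265 0.156] [0.608 0.245] [0.649 0.286]
top [('pail', [([0.629, 0.27, 0.008], 0.71), ([0.512, 0.271, 0.094], 0.64)]), ('bail_grip', [([0.626, 0.266, 0.153], 0.57)]), ('lid_a', [([0.53, -0.032, -0.005], 0.82), ([0.523, 0.158, 0.089], 0.8), ([0.633, 0.161, 0.085], 0.78), ([0.516, 0.268, 0.093], 0.6), ([0.332, 0.208, 0.002], 0.51)])]
0.075 38 [0.625 0.285 0.08 ] [0.592 0.238] [0.674 0.317]
0.085 50 [0.613 0.27  0.09 ] [0.567 0.213] [0.674 0.324]
0.1 26 [0.605 0.255 0.103] [0.566 0.208] [0.649 0.323]
0.11 2 [0.596 0.237 0.115] [0.596 0.235] [0.597 0.239]
0.13 2 [0.598 0.238 0.133] [0.596 0.236] [0.6  0.24]
0.14 3 [0.605 0.245 0.143] [0.602 0.242] [0.607 0.247]
0.15 15 [0.626 0.268 0.157] [0.611 0.252] [0.638 0.279]
```

The pail stands upright on the cell floor: origin at z≈0.008, bail crossbar at z≈0.155 over its centre. All the lids are where they should be and the arm is clear.

```bash
python3 -c "
from station import finish_job; print(finish_job())"
```

```text
the job is handed in; nothing more can be done
None
```

The job is handed in: the empty cell was the +x +y corner, its lid lies flat on the table, and the pail stands upright on the cell floor with its bail up. While I was raising the bail, the pail tilted about 5° and slid about 6 mm before settling flat again.

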